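Rebuild the cleaned sample mill and set its grind

TASK

Put the cleaned sample mill back together: slide the ceramic burr (wide end down), then the blue spacer ring, then the steel thrust bearing onto the upright shaft, and press the red locking knob on top until it clicks fully home; let the burr down gently instead of dropping it down the shaft, as it chips. Turn the numbered grind collar so that it rests in the click for 6 at the red index mark. Leave the sample jar, wash bottle, hopper and brush where they are.

Things in the scene. Friction and masses are not known exactly. Their poses are not given: they have to be found in the camera images.
- mill: the mill, fixed to the bench, place and turn vary: white drive housing 200 x 180 mm, 70 mm high; grey gear motor on its +x side, reaching 245 mm from the shaft, 84 mm wide, up to 106 mm high; steel chute on its -x side, reaching 140 mm. Origin on the shaft axis at bench height, z up
- shaft_tip (a point): domed top of the upright steel shaft, on its axis, 203.5 mm above the bench. The shaft is 27 mm thick, and 20 mm thick above 185 mm. Three sprung brass balls 199 mm up stick out of the narrow end, to 28 mm across: they catch the knob. With all parts home their joints lie 166, 176 and 189 mm above the bench and the knob's top at 231 mm
- seat (a point): centre of the round seat at the foot of the shaft, 60 mm across, 86 mm above the bench: the burr rests here
- index_mark (a point): top of the red index mark, fixed on the housing on the mill's -x side, 92 mm from the shaft axis and 89 mm up; the figure next to it is the collar's setting
- collar (a joint): grind collar: black ring 164 mm across, its top 92 mm up, round the mill, turning about the shaft axis. White figures 1 to 9 on it, 0.2618 rad apart, each with a click stop. 0 at figure 1, growing 0.2618 per figure as it turns anticlockwise seen from above; stops just past 1 and 9. A click takes 2 to 3 N at a lug; let go between clicks it springs to one of them
- lug_a (a point): middle of one of the collar's two upright yellow finger lugs: 14 mm thick round the circle, 26 mm along the radius, 90 to 126 mm above the bench; point 108 mm up, 100 mm from the shaft axis, at an angle of (joint value - 2.618 rad) from the mill's x axis
- lug_b (a point): middle of the other lug, opposite lug_a, same size and height, at an angle of (joint value + 0.5236 rad) from the mill's x axis
- bearing_mid (a point): loose thrust bearing lying flat: two bright steel races with a brass cage between, 60 mm across, 13 mm high, hole 31 mm, 0.2 kg; point at its centre, half-way up, z up
- spacer_mid (a point): loose blue spacer ring lying flat: 60 mm across, 10 mm high, hole 31 mm, 0.12 kg; point at its centre, half-way up, z up
- burr_mid (a point): loose cream-coloured ceramic burr standing wide end down: 80 mm high, base 80 mm across, toothed cone above it, then a plain round neck 40 mm across from 46 mm to 80 mm height to hold it by (hold it near the top: the shaft comes up through it, 37 mm beyond its top when it is home); hole 31 mm right through, 0.45 kg; point on its axis, half-way up (40 mm), z up
- knob_mid (a point): loose red locking knob, right way up: flange 60 mm across, 7 mm high, above it a fluted grip 42 mm across; 42 mm high in all, closed top, 25 mm hole below, 0.16 kg. Pushed straight down (no screwing) it meets the shaft's balls 14 mm before it is home, takes some 5 N more than its weight to pass them, then drops on the bearing and is held. Point on its axis half-way up (21 mm), z up
- jar_mid (a point): bystander: squat glass sample jar with white lid, 60 mm across, 58 mm high; point half-way up
- washbottle_mid (a point): bystander: white wash bottle, 80 mm across, body 170 mm high with a bent spout to 225 mm reaching 60 mm along its -x axis; point on its axis 75 mm up
- hopper_mid (a point): bystander: the mill's aluminium hopper, taken off and set down: a funnel 104 mm across at its foot, 124 mm at its rim, 120 mm high; point on its axis half-way up
- brush_mid (a point): bystander: cleaning brush lying flat, wooden handle, 185 mm long along its x axis, up to 24 mm wide, 17 mm high; point near its middle
Mind the look-alikes: they are no part of the job. Of the things like the part that bears spacer_mid, leave any that is black or green; of the rest the smaller one is meant.

How it is judged (in metres and radians):
At the end, for the whole second after the job is handed in: On the mill's shaft, from below: burr, spacer ring, bearing, knob, each within 3 mm of its home height, within 6 mm of the shaft axis and upright within 0.1 rad, the knob pressed past its catch; the collar at rest in the click for 6 (1.309 +- 0.08 rad); everything still (z of burr_mid in the frame of mill between 0.123 and 0.129 m and horizontal distance between each of burr_mid, spacer_mid, bearing_mid, knob_mid and mill below 0.006 m and angle between each of burr_mid, spacer_mid, bearing_mid, knob_mid's own z axis and vertical below 0.1 rad and z of spacer_mid in the frame of mill between 0.168 and 0.174 m and z of bearing_mid in the frame of mill between 0.1795 and 0.1855 m and z of knob_mid in the frame of mill between 0.207 and 0.213 m and value of joint collar between 1.229 and 1.389 rad and not (velocity of joint collar above 0.05 rad/s) and not (velocity of joint collar below -0.05 rad/s) and linear speed of each of burr, spacer, bearing, knob below 0.02 m/s); the robot touches nothing.
It fails at once if the sample jar is moved more than 30 mm or tipped (distance of jar_mid from where it was at the start of the episode above 0.03 m or angle between jar_mid's own z axis and vertical above 0.4 rad).
It fails at once if the wash bottle is moved more than 30 mm or tipped (distance of washbottle_mid from where it was at the start of the episode above 0.03 m or angle between washbottle_mid's own z axis and vertical above 0.4 rad).
It fails at once if the hopper is moved more than 30 mm or tipped (distance of hopper_mid from where it was at the start of the episode above 0.03 m or angle between hopper_mid's own z axis and vertical above 0.4 rad).
It fails at once if the brush is moved more than 30 mm or tipped (distance of brush_mid from where it was at the start of the episode above 0.03 m or angle between brush_mid's own z axis and vertical above 0.4 rad).
It fails at once if the ceramic burr is dropped down the shaft (faster than 0.6 m/s there) (linear speed of burr above 0.6 m/s and horizontal distance between burr_mid and mill below 0.01 m and z of burr_mid in the frame of mill below 0.24 m).
It also fails if it takes over 72 s, if anything falls off the work surface, if the arm or the gripper's body presses on something with over 40 N, if the wrist force passes 120 N, or if a joint passes its speed limit or range.

ROBOT

A 6-joint arm with a two-finger parallel gripper is mounted at the origin on the work surface. World frame = base frame: x ahead of the robot, y to its left, z up, the work surface at z = 0. Lengths are in mm, angles in rad, forces in N, time in s.
With the tool pointing down it reaches from about 300 to 775 mm from the base axis. Payload 14.6 kg.
Tool frame: the origin (TCP) lies midway between the tips of the shut fingers; the grasp point (between the pads) lies 19 mm behind it; z points along the fingers, y is the direction in which the jaws open and shut (so a half turn about z gives the same grasp; the last joint's range is limited). The gripper opens to 94 mm and grips with 3 to 60 N. Pads are 16 mm wide; open, the fingers measure 119 mm over their backs; the gripper's body (75 mm by 177 mm) begins 78 mm behind the grasp point.
Start: joints at [1.25, 0.3, 1.521, -0, 1.321, -0.067], TCP at [138.094, 532.371, 180.646] pointing down, gripper open.
Joint ranges: [-3.03, 3.03], [-0.79, 2.21], [0.23, 2.52], [-1.04, 4.18], [0, 3.07], [-2.55, 2.55]. Speed limits (rad/s): [2.22, 2.22, 2.57, 3.14, 3.14, 3.14].

INTERFACE

Orientations are given as [roll, pitch, yaw] about the fixed x, y, z axes, in that order (R = Rz(yaw) Ry(pitch) Rx(roll)).
In Python, from cell import manip, camera gives the robot as it stands. The module is installed in compiled form; this text tells all that it offers.
- The arm moves only by the tool jog_arm, never from a script. Its argument "commands" is a list of rows, each a list of 7 numbers: the shift along the world's x, y, z in units of 1 m (1.0 is 1 m), then the turn, a rotation vector about the world's x, y, z in units of 120 degrees (1.0 is 120 degrees), then the opening, from 0 (shut) to 1 (fully open). In form: [[x, y, z, ax, ay, az, grip], ...]. A call has exactly 10 rows; each row is the pose to reach, as a shift and turn from the pose commanded when the call began; what a row does not reach only later rows make up. A row lasts 1/8 s, in which the tool goes at most 62.5 mm and 10.7 degrees, less where a joint would pass 70% of its speed; a pose out of reach is approached as far as the arm can. A call with a number of a shift or a turn outside -1 to 1 is refused whole. A call with a gripper value outside its range is refused whole. The fingers move at their own pace and stop on an object; "grip_force" is the grip in N (left out, the last holds). Time passes only in rows, so rows that repeat a pose let the fingers close, or fill a call up. It gives the time, the measured TCP pose, the force and the opening at its end, in the units of the state.
- manip.read_state(): the state, without advancing time (a new reading comes with each control period).
- camera(name): name is "scene" or "top" or "wrist"; returns a dict with "pixels" (400x640x3 uint8, blue, green, red), "vertical_fov" (degrees; the focal length in pixels is half the picture's height over the tangent of half this angle, whatever the lens; pixels are square), "cx", "cy" (the principal point, pixels), "rvec" (rotation vector, rad) and "tvec" (3), from world to camera coordinates, as OpenCV has them. Camera axes: x right, y down, z forward; pixel columns grow to the right and rows downward; lengths in mm; the calibration is good to about 2 mm. A picture is of the moment at which its call begins. There is no depth.
- manip.sign_off(): hands the job in, once; it reports no verdict.
The state is a dict: "clock": time; "joints": joint angles; "qd": joint speeds; "effort": joint torques, N m; "eef_pos": TCP position; "eef_rot": TCP orientation; "wrist_force": force on the tool from outside, world axes, zero at the start; "moment": the same for the moment, N m; "finger_gap": finger opening in mm.
Only numpy, scipy, OpenCV 4.12 (cv2) and the standard library are available. Lean on these libraries where they do the work, as an engineer would, in place of code of your own. Each camera call takes 0.05 s, during which the arm holds its last target.

## Working session

There is one attempt and no reset: what is moved stays moved. The work goes in short steps, Python scripts to look and compute and a tool call to move; the robot and the scene stay as the last step left them, time stands still between calls to the robot, and variables do not carry over. Pictures are saved under pics/ and viewed, and the job is handed in when it is done.

Besides the shell and the picture viewer there is one more tool, called after "Emit:" by a JSON object that holds its "method" and its "body", one argument or row to a line. jog_arm: Moves the arm, as the interface text tells. Its arguments: {"type":"object","properties":{"commands":{"type":"array","items":{"type":"array","items":{"type":"number"}}},"grip_force":{"type":"number"}},"required":["commands"]}

```bash
mkdir -p pics; cat > h.py <<'E'
from cell import manip, camera
import numpy as np, cv2
def grab(n,fn):
    d=camera(n); cv2.imwrite('pics/'+fn+'.png',d['pixels'])
    import pickle; pickle.dump(d,open('pics/'+fn+'.pkl','wb')); return d
def load(fn):
    import pickle; return pickle.load(open('pics/'+fn+'.pkl','rb'))
def K(d):
    h=d['pixels'].shape[0]; f=h/2/np.tan(np.radians(d['vertical_fov'])/2)
    return np.array([[f,0,d['cx']],[0,f,d['cy']],[0,0,1.]])
def pos(d,u,v,z):
    R,_=cv2.Rodrigues(np.array(d['rvec'],float)); t=np.array(d['tvec'],float).ravel()
    c=-R.T@t; r=R.T@np.linalg.solve(K(d),[u,v,1.]); return c+r*(z-c[2])/r[2]
def proj(d,P):
    p,_=cv2.projectPoints(np.array(P,float).reshape(-1,3),np.array(d['rvec'],float),np.array(d['tvec'],float),K(d),None); return p.reshape(-1,2)
def crop(fn,u0,v0,u1,v1,s,out):
    im=cv2.imread('pics/'+fn+'.png')[v0:v1,u0:u1]; cv2.imwrite('pics/'+out+'.png',cv2.resize(im,None,fx=s,fy=s,interpolation=cv2.INTER_CUBIC))
E
python3 - <<'E'
from h import *
for n in ('scene','top','wrist'):
    d=grab(n,n+'0'); print(n,d['vertical_fov'],d['cx'],d['cy'],d['rvec'],d['tvec'])
print(manip.read_state())
E
```

```text
scene 49.508192893377284 320.22581801189966 197.6699663137298 [ 1.81884644  1.77366146 -0.69163026] [ -49.60303787 -312.29316994 1857.80459156]
top 44.99047453163011 315.8970984297698 203.54229009388325 [ 2.16146711 -2.16847718  0.09749126] [  47.79618596  549.77266515 1479.4237424 ]
wrist 59.54089895715277 323.53815183240107 204.3916007966636 [-2.31747133 -1.79346456 -0.22849199] [-549.54262703  -27.96988424  390.77272956]
{'clock': 0.15, 'joints': array([ 1.25037525e+00,  3.00341231e-01,  1.52143631e+00,  6.59261774e-06,
        1.32072862e+00, -6.65760890e-02]), 'qd': array([-7.25918688e-04, -5.09564293e-04, -3.36020864e-03, -4.37403627e-04,
       -2.27884081e-05, -8.45733508e-04]), 'effort': array([-4.38019351e-04, -5.31959689e+01, -3.52814448e+01,  7.06815650e-02,
        2.36954831e-02, -2.11651087e-05]), 'eef_pos': array([138.03571963, 532.1585828 , 180.21882957]), 'eef_rot': array([-3.14068160e+00, -6.71447203e-05,  2.88774600e+00]), 'wrist_force': array([ 0.44154969, -0.21468265, -1.32807953]), 'moment': array([ 0.0399611 , -0.00627946, -0.03531144]), 'finger_gap': 93.80599642632609}
```

View pics/scene0.png

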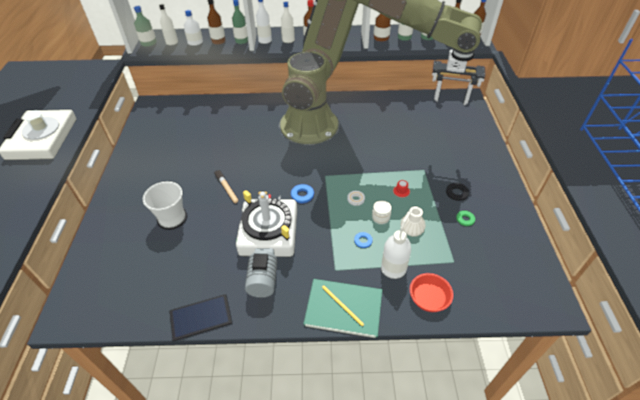

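View pics/top0.png

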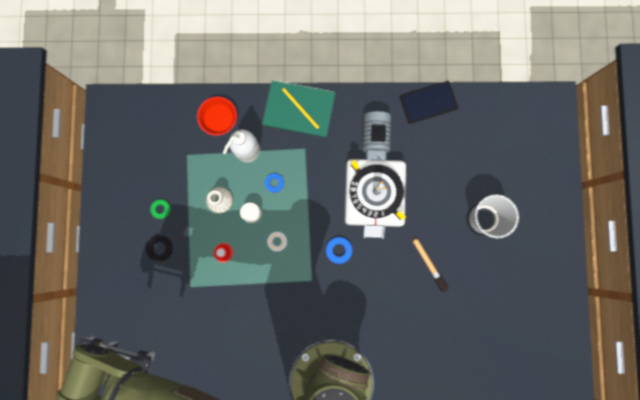

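View pics/wrist0.png

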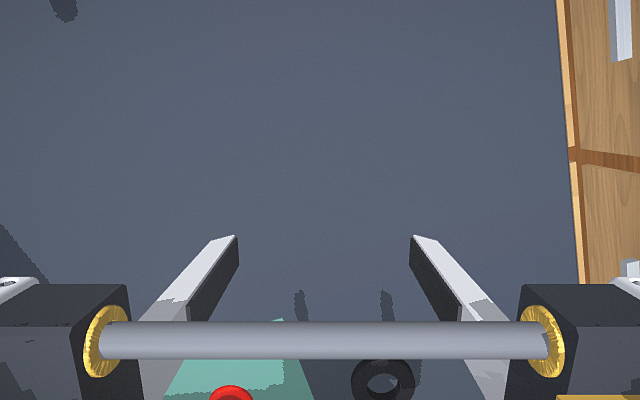

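The top view shows the burr at (219,200), small blue ring (275,182), big blue ring (339,250), bearing (277,241), knob (223,252), jar (251,212), mill (376,192) and brush (430,265). I'll enlarge crops to read these more exactly.

```bash
python3 - <<'E'
from h import *
crop('top0',180,120,360,275,4.4,'t_a')
crop('top0',330,140,430,245,6,'t_b')
crop('scene0',330,165,480,290,5,'s_a')
crop('scene0',220,170,320,270,6,'s_b')
E
```

```text
(no output)
```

View pics/t_a.png

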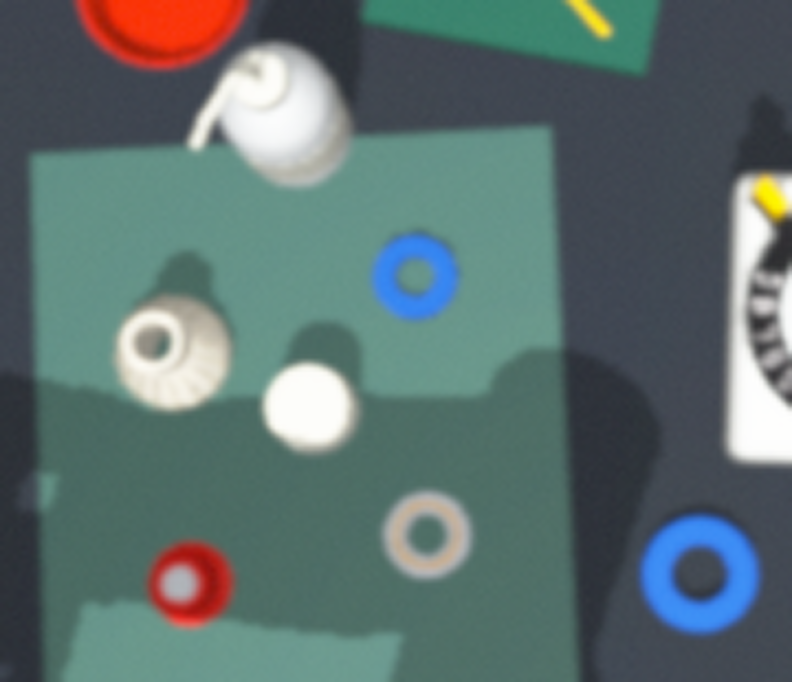

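View pics/t_b.png

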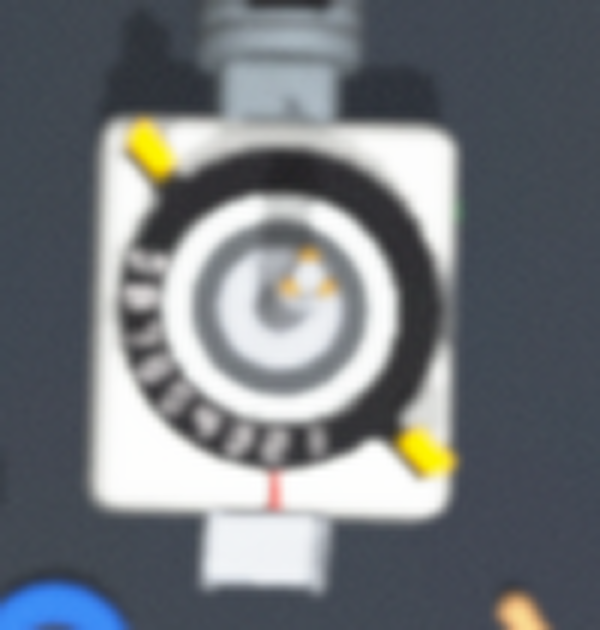

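View pics/s_a.png

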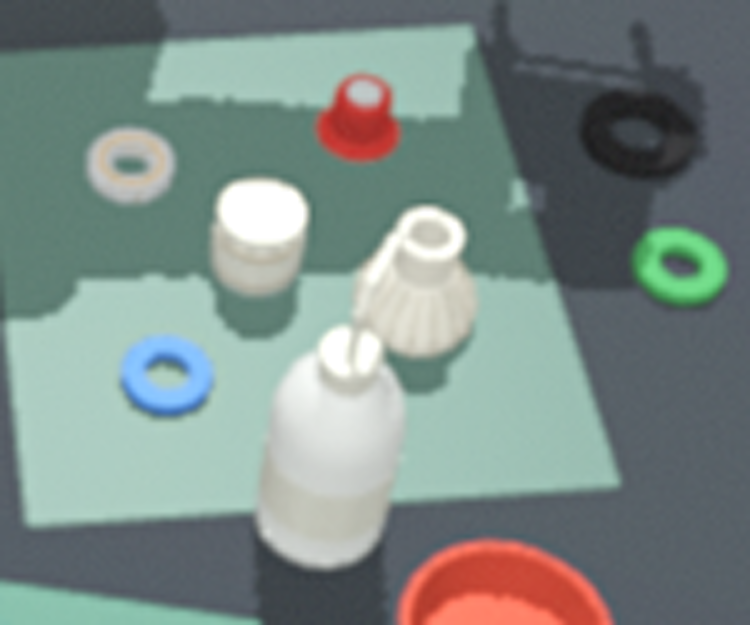

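View pics/s_b.png

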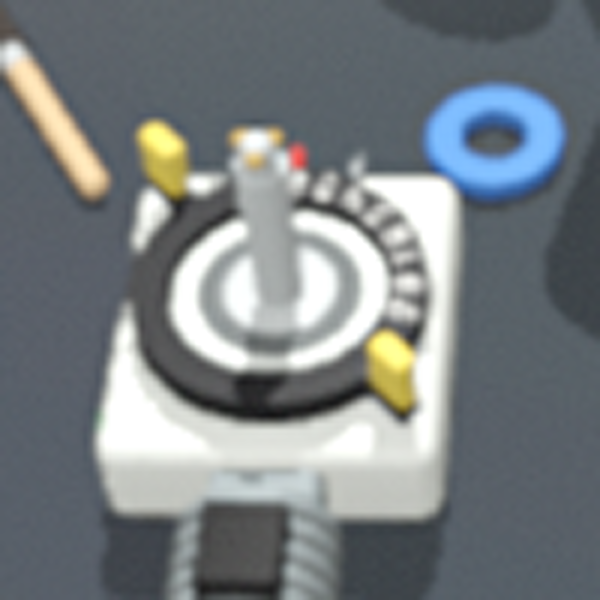

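```bash
python3 - <<'E'
from h import *
d=load('top0')
def f(n,x,y,z,o,s): 
    u=o[0]+(x+.5)/s-.5; v=o[1]+(y+.5)/s-.5; print('top',n,pos(d,u,v,z).round(1))
A=((180,120),4.4);B=((330,140),6)
f('burr top',152,341,80,*A);f('burr base',174,355,10,*A);f('spacer',415,276,8,*A);f('bearing',428,535,10,*A);f('knob fl',191,585,5,*A);f('knobtop',181,583,42,*A);f('jar',312,407,58,*A)
f('washcap',262,78,180,*A);f('washbody',300,140,20,*A)
f('tip',308,277,203,*B);f('seat',279,307,88,*B);f('collar',281,307,92,*B);f('index out',275,507,70,*B);f('index in',275,470,89,*B);f('lugA',428,453,126,*B);f('lugB',152,150,126,*B)
d=load('scene0')
A=((330,165),5);B=((220,170),6)
print('scene')
f('burr top',432,236,80,*A);f('spacer',167,375,8,*A);f('bearing',131,163,10,*A);f('knobtop',364,93,42,*A)
f('tip',257,136,203,*B);f('seat',280,290,88,*B);f('lugA',160,132,126,*B);f('lugB',390,350,126,*B)
R,_=cv2.Rodrigues(np.array(d['rvec']));
d=load('wrist0');R,_=cv2.Rodrigues(np.array(d['rvec']));print('wristcam',-R.T@np.array(d['tvec']),R)
E
```

```text
top burr top [565.4 353.   80. ]
top burr base [563.2 352.6  10. ]
top spacer [620.2 179.5   8. ]
top bearing [433.5 168.9  10. ]
top knob fl [398.5 338.6   5. ]
top knobtop [399.9 338.1  42. ]
top jar [521.3 245.6  58. ]
top washcap [724.9 262.5 180. ]
top washbody [717.9 262.   20. ]
top tip [ 581.  -135.6  203. ]
top seat [ 581.8 -135.3   88. ]
top collar [ 581.2 -135.8   92. ]
top index out [ 482.7 -133.8   70. ]
top index in [ 500.  -131.9   89. ]
top lugA [ 505.4 -201.8  126. ]
top lugB [654.6 -70.  126. ]
scene
top burr top [565.  353.1  80. ]
top spacer [619.6 178.9   8. ]
top bearing [431.8 169.   10. ]
top knobtop [398. 338.  42.]
top tip [ 575.6 -136.   203. ]
top seat [ 582.6 -135.9   88. ]
top lugA [ 499.6 -203.   126. ]
top lugB [655.  -71.4 126. ]
wristcam [ 68.82051875 550.37700869 384.48878269] [[ 0.25101445  0.96798251 -0.00126827]
 [ 0.93674296 -0.24258291  0.25232154]
 [ 0.24393518 -0.0645244  -0.96764262]]
```

Top and scene views agree to about 2 mm. Burr ≈ (565,353), spacer (620,179), bearing (432.5,169), knob (399,338), mill axis (581.3,-135.6), collar in the click for 2. First I'll move above the burr, jaws along y.

Emit:
{"method": "jog_arm", "body": {
  "commands": [
    [0.017, -0.007, 0, 0.0, 0, 0.005, 1],
    [0.06, -0.025, 0, 0, 0, 0.017, 1],
    [0.115, -0.048, 0, 0, 0, 0.033, 1],
    [0.171, -0.072, 0, 0, 0, 0.048, 1],
    [0.226, -0.095, -0.01, 0, 0, 0.064, 1],
    [0.282, -0.118, -0.02, 0, 0, 0.08, 1],
    [0.337, -0.142, -0.03, 0, 0, 0.096, 1],
    [0.384, -0.161, -0.038, 0, 0, 0.109, 1],
    [0.418, -0.176, -0.045, 0, 0, 0.119, 1],
    [0.427, -0.179, -0.046, 0, 0, 0.121, 1]
  ],
  "grip_force": 25
}}

```text
clock: 1.4
eef_pos: [566.2, 352.0, 133.3]
eef_rot: [-3.141, -0.002, 3.139]
wrist_force: [-1.1, -0.0, 0.5]
finger_gap: 93.9
```

```bash
python3 - <<'E'
from h import *
s=manip.read_state();print(s['clock'],s['eef_pos'],s['eef_rot'],s['joints'].round(3))
d=grab('wrist','w1')
print(proj(d,[[565,353,80],[565,353,0],[565,353,46]]))
E
```

```text
1.4 [566.21616642 351.95193366 133.2814192 ] [-3.14061236e+00 -1.57238085e-03  3.13931440e+00] [ 0.501  0.601  1.2   -0.     1.342 -1.067]
[[325.50017579 208.53897798]
 [325.15255464 187.24261179]
 [325.33050568 198.14445255]]
```

View pics/w1.png

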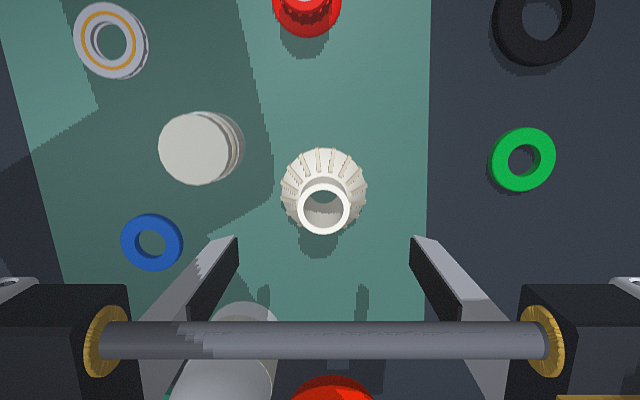

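The wrist picture shows the burr top at (323,208), centred between the fingertips (237 and 410), within about 1 mm of where I put it. Next: descend and grip.

Emit:
{"method": "jog_arm", "body": {
  "commands": [
    [0, -0.001, -0.01, 0, 0, 0, 1],
    [0, -0.001, -0.03, 0, 0, 0, 1],
    [0, -0.001, -0.055, 0, 0, 0, 1],
    [0, -0.001, -0.074, 0, 0, 0, 1],
    [0, -0.001, -0.081, 0, 0, 0, 1],
    [0, -0.001, -0.081, 0, 0, 0, 0.3],
    [0, -0.001, -0.081, 0, 0, 0, 0.3],
    [0, -0.001, -0.081, 0, 0, 0, 0.3],
    [0, -0.001, -0.081, 0, 0, 0, 0.3],
    [0, -0.001, -0.081, 0, 0, 0, 0.3]
  ],
  "grip_force": 30
}}

```text
clock: 2.7
eef_pos: [565.2, 352.4, 53.8]
eef_rot: [3.141, 0.0, 3.141]
wrist_force: [0.5, -0.9, -0.1]
finger_gap: 47.5
```

Emit:
{"method": "jog_arm", "body": {
  "commands": [
    [0, 0, 0, 0, 0, 0, 0.2],
    [0, 0, 0, 0, 0, 0, 0.2],
    [0, 0, 0, 0, 0, 0, 0.2],
    [0, 0, 0.01, 0, 0, 0, 0.2],
    [0, 0, 0.04, 0, 0, 0, 0.2],
    [0, 0, 0.085, 0, 0, 0, 0.2],
    [0, 0, 0.135, 0, 0, 0, 0.2],
    [0, -0.01, 0.18, 0, 0, 0, 0.2],
    [0, -0.04, 0.21, 0, 0, 0, 0.2],
    [0.002, -0.09, 0.222, 0, 0, 0, 0.2]
  ]
}}

```text
clock: 3.95
eef_pos: [566.9, 262.6, 277.8]
eef_rot: [3.14, 0.002, -3.14]
wrist_force: [0.4, -1.3, -0.1]
finger_gap: 18.8
```

The gap of 18.8 mm means it isn't holding the 40 mm neck. Looking.

```bash
python3 - <<'E'
from h import *
s=manip.read_state();print(s['clock'],s['eef_pos'],s['finger_gap'])
d=grab('wrist','w2');d=grab('top','t2');d=grab('scene','s2')
crop('s2',330,100,530,290,4,'s2c')
E
```

```text
3.95 [566.9495957  262.60483229 277.77760439] 18.805382506079585
```

View pics/w2.png

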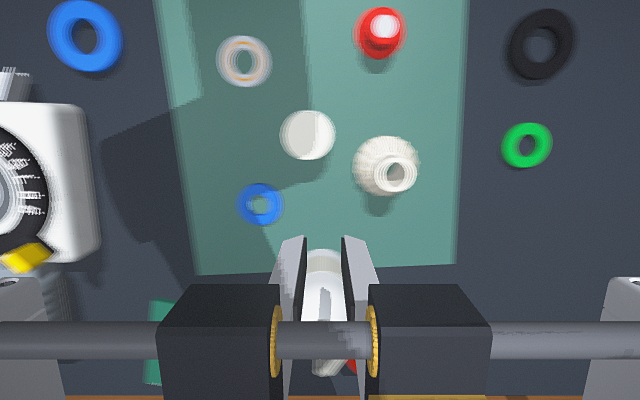

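View pics/s2c.png

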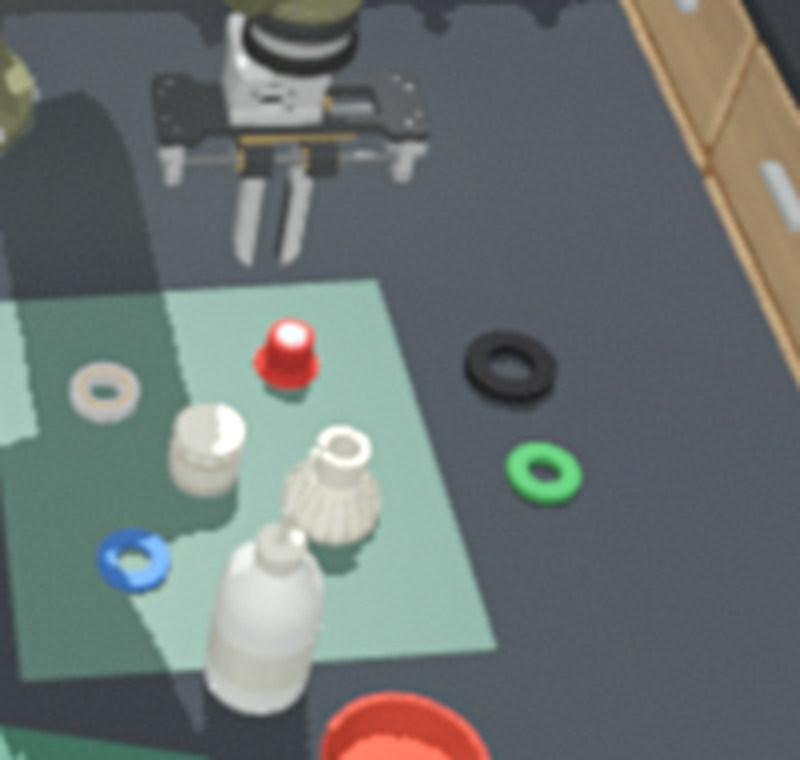

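```bash
python3 - <<'E'
from h import *
d=load('w2'); p=[566.9,262.6,277.8]
print('tcp in w2',proj(d,[p,[566.9,262.6,297]]), 'burr',pos(d,395,173,80))
d=load('w1'); print('tcp in w1',proj(d,[[566.2,352,133.3],[566.2,352,152]]))
d=load('w2'); print(proj(d,[[565,353,80]]))
crop('t2',180,120,360,275,4.4,'t2c')
E
```

```text
tcp in w2 [[324.13887781 233.0669066 ]
 [324.23605031 244.43190404]] burr [562.82814427 345.46769374  80.        ]
tcp in w1 [[324.25120935 233.07297847]
 [324.27844742 243.99585918]]
[[401.37272706 174.85876946]]
```

View pics/t2c.png

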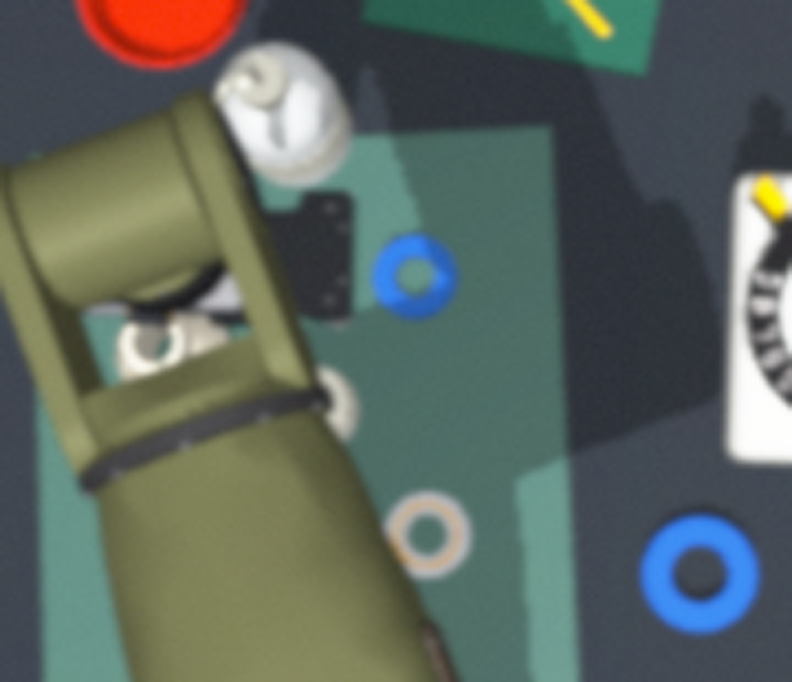

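The burr is still standing where it was; I lifted before the jaws had closed. I'll go back with the jaws opened less, and check the gap before lifting.

Emit:
{"method": "jog_arm", "body": {
  "commands": [
    [0, 0.03, 0, 0, 0, 0, 0.62],
    [-0.002, 0.075, -0.02, 0, 0, 0, 0.62],
    [-0.002, 0.09, -0.06, 0, 0, 0, 0.62],
    [-0.002, 0.09, -0.11, 0, 0, 0, 0.62],
    [-0.002, 0.09, -0.16, 0, 0, 0, 0.62],
    [-0.002, 0.09, -0.2, 0, 0, 0, 0.62],
    [-0.002, 0.09, -0.221, 0, 0, 0, 0.62],
    [-0.002, 0.09, -0.221, 0, 0, 0, 0.2],
    [-0.002, 0.09, -0.221, 0, 0, 0, 0.2],
    [-0.002, 0.09, -0.221, 0, 0, 0, 0.2]
  ],
  "grip_force": 30
}}

```text
clock: 5.35
eef_pos: [565.5, 352.9, 55.9]
eef_rot: [3.141, 0.002, 3.141]
wrist_force: [0.6, -0.6, 0.7]
finger_gap: 31.4
```

```bash
python3 - <<'E'
from h import *
s=manip.read_state();print(s['clock'],s['eef_pos'],s['finger_gap'],s['wrist_force'])
d=grab('wrist','w3');
s=manip.read_state();print(s['clock'],s['eef_pos'],s['finger_gap'],s['wrist_force'])
E
```

```text
5.35 [565.48421765 352.87212696  55.94563679] 31.440551499571264 [ 0.58492609 -0.64776516  0.73822128]
5.4 [565.45408768 352.73865588  55.76694686] 27.90370949523502 [ 0.33533221  0.07929681 -0.06992047]
```

View pics/w3.png

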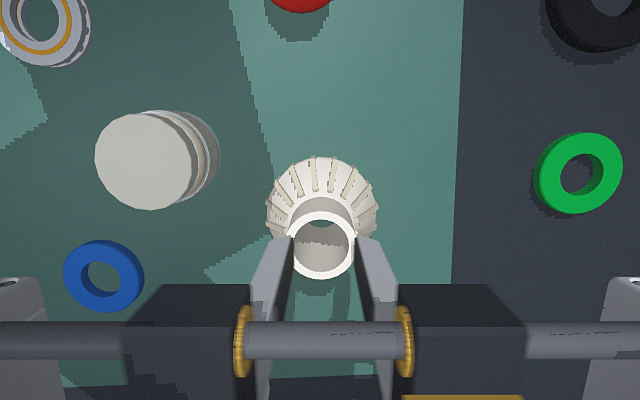

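The neck sits between the fingers, yet the gap still reads lower than 40 and keeps falling. I'll hold still and look again.

Emit:
{"method": "jog_arm", "body": {
  "commands": [
    [0, 0, 0, 0, 0, 0, 0.2],
    [0, 0, 0, 0, 0, 0, 0.2],
    [0, 0, 0, 0, 0, 0, 0.2],
    [0, 0, 0, 0, 0, 0, 0.2],
    [0, 0, 0, 0, 0, 0, 0.2],
    [0, 0, 0, 0, 0, 0, 0.2],
    [0, 0, 0, 0, 0, 0, 0.2],
    [0, 0, 0, 0, 0, 0, 0.2],
    [0, 0, 0, 0, 0, 0, 0.2],
    [0, 0, 0, 0, 0, 0, 0.2]
  ]
}}

```text
clock: 6.65
eef_pos: [565.3, 352.6, 54.9]
eef_rot: [3.141, 0.001, 3.141]
wrist_force: [0.2, 4.0, 5.5]
finger_gap: 18.8
```

```bash
python3 - <<'E'
from h import *
d=grab('wrist','w4');
s=manip.read_state();print(s['clock'],s['eef_pos'],s['finger_gap'],s['wrist_force'])
crop('w4',220,140,430,300,3.8,'w4c')
E
```

```text
6.7 [565.21995153 352.60463986  54.92039804] 18.83080084226807 [0.62504697 3.53754142 5.07001364]
```

View pics/w4c.png

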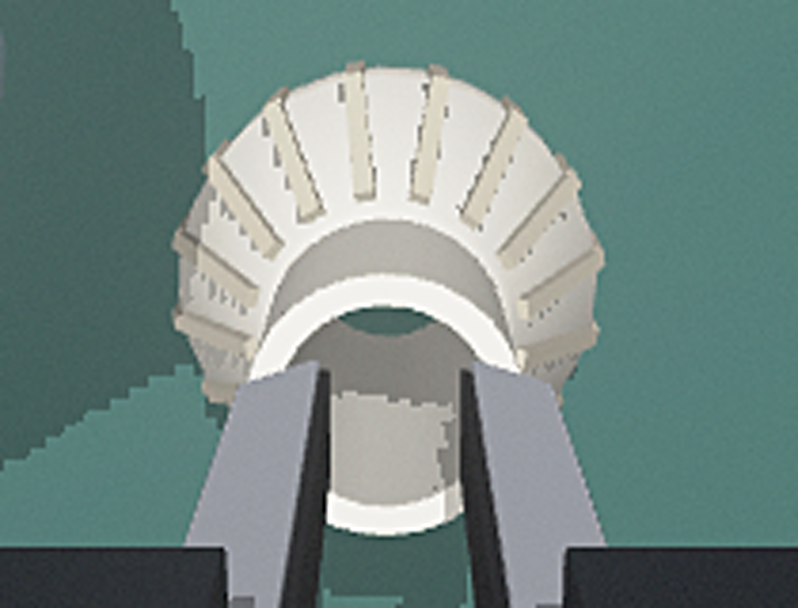

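```bash
python3 - <<'E'
from h import *
d=load('s2')
for dz in (0,19,28,97): print(dz,proj(d,[[566.9,262.6-9.4,277.8+dz],[566.9,262.6+9.4,277.8+dz]]).round(1).tolist())
d=load('w1')
for dz in (0,10,20,28,40): print(dz,proj(d,[[566.2-8,352-47,133.3+dz],[566.2-8,352+47,133.3+dz],[566.2+8,352+47,133.3+dz]]).round(1).tolist())
d=grab('scene','s5'); crop('s5',350,130,500,250,5,'s5c')
print(proj(d,[[565.2,352.6,54.9],[565.2,352.6,80]]))
E
```

```text
0 [[392.4, 169.7], [398.8, 169.6]]
19 [[393.1, 165.0], [399.6, 164.9]]
28 [[393.5, 162.8], [400.0, 162.6]]
97 [[396.3, 144.7], [403.1, 144.5]]
0 [[247.4, 220.8], [401.1, 220.5], [399.8, 245.1]]
10 [[243.8, 225.9], [404.8, 225.6], [403.3, 251.2]]
20 [[239.8, 231.5], [408.8, 231.2], [407.2, 257.9]]
28 [[236.3, 236.4], [412.3, 236.0], [410.5, 263.8]]
40 [[230.4, 244.5], [418.2, 244.2], [416.2, 273.5]]
[[414.6994356  216.71221834]
 [415.84891369 211.85010237]]
```

View pics/s5c.png

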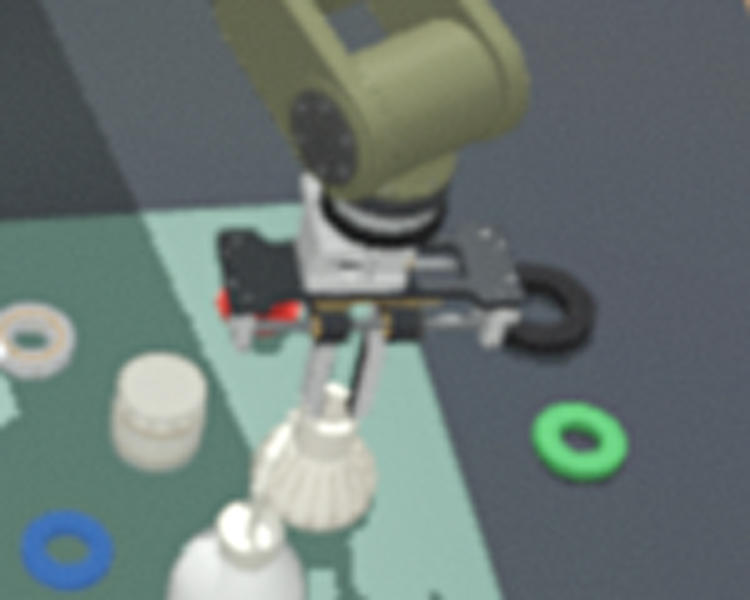

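The scene and wrist pictures both place the real fingertips about 25 mm above the reported TCP point. So the jaws shut on top of the neck at z≈80, and the 5 N upward force agrees. I'll use tip = TCP z + 25 from here. Next: open, go lower and grip again.

Emit:
{"method": "jog_arm", "body": {
  "commands": [
    [0, 0, 0.008, 0, 0, 0, 0.65],
    [0, 0, 0.01, 0, 0, 0, 0.65],
    [0, 0, 0.01, 0, 0, 0, 0.65],
    [0, 0, 0.01, 0, 0, 0, 0.65],
    [0, 0, 0.01, 0, 0, 0, 0.65],
    [0, 0, -0.005, 0, 0, 0, 0.65],
    [0, 0, -0.02, 0, 0, 0, 0.65],
    [0, 0, -0.02, 0, 0, 0, 0.2],
    [0, 0, -0.02, 0, 0, 0, 0.2],
    [0, 0, -0.02, 0, 0, 0, 0.2]
  ],
  "grip_force": 25
}}

```text
clock: 8.0
eef_pos: [565.4, 352.3, 35.1]
eef_rot: [3.142, 0.001, 3.141]
wrist_force: [0.2, -3.0, 0.8]
finger_gap: 38.8
```

```bash
python3 - <<'E'
from h import *
d=grab('wrist','w6');
s=manip.read_state();print(s['clock'],s['eef_pos'],s['finger_gap'],s['wrist_force'])
E
```

```text
8.05 [565.36129807 352.29565018  35.05494474] 38.85980586242547 [ 0.89237074 -1.62130596  0.30633419]
```

View pics/w6.png

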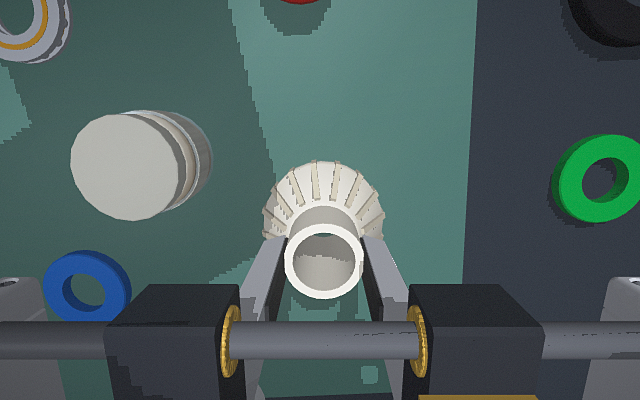

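Now the neck is held: gap 38.8 mm, stopped. I'll lift and carry it towards the mill.

Emit:
{"method": "jog_arm", "body": {
  "commands": [
    [0, 0, 0.008, 0, 0, 0, 0.2],
    [0, 0, 0.035, 0, 0, 0, 0.2],
    [0, 0, 0.08, 0, 0, 0, 0.2],
    [0, -0.008, 0.13, 0, 0, 0, 0.2],
    [0, -0.032, 0.175, 0, 0, 0, 0.2],
    [0.001, -0.075, 0.205, 0, 0, 0, 0.2],
    [0.003, -0.13, 0.217, 0, 0, 0, 0.2],
    [0.005, -0.188, 0.22, 0, 0, 0, 0.2],
    [0.007, -0.246, 0.22, 0, 0, 0, 0.2],
    [0.01, -0.304, 0.22, 0, 0, 0, 0.2]
  ],
  "grip_force": 30
}}

```text
clock: 9.3
eef_pos: [574.7, 46.7, 255.3]
eef_rot: [3.141, 0.001, 3.141]
wrist_force: [2.1, 0.0, -3.6]
finger_gap: 38.4
```

Emit:
{"method": "jog_arm", "body": {
  "commands": [
    [0.002, -0.052, 0, 0, 0, 0, 0.2],
    [0.004, -0.1, 0, 0, 0, 0, 0.2],
    [0.005, -0.14, 0, 0, 0, 0, 0.2],
    [0.006, -0.165, 0, 0, 0, 0, 0.2],
    [0.006, -0.179, 0, 0, 0, 0, 0.2],
    [0.006, -0.184, 0, 0, 0, 0, 0.2],
    [0.006, -0.184, 0, 0, 0, 0, 0.2],
    [0.006, -0.184, 0, 0, 0, 0, 0.2],
    [0.006, -0.184, 0, 0, 0, 0, 0.2],
    [0.006, -0.184, 0, 0, 0, 0, 0.2]
  ]
}}

```text
clock: 10.55
eef_pos: [581.1, -135.3, 254.7]
eef_rot: [-3.142, 0.0, -3.142]
wrist_force: [0.5, -0.8, -3.3]
finger_gap: 38.4
```

```bash
python3 - <<'E'
from h import *
s=manip.read_state();print(s['clock'],s['eef_pos'],s['eef_rot'],s['finger_gap'],s['wrist_force'],s['joints'].round(3))
d=grab('wrist','w7');d=grab('scene','s7');d=grab('top','t7');
crop('s7',210,110,340,240,4.6,'s7c');crop('t7',310,130,440,240,5,'t7c')
E
```

```text
10.55 [ 581.12682578 -135.33376706  254.69496386] [-3.14156880e+00  3.32497814e-05 -3.14159090e+00] 38.44671401280701 [ 0.52198577 -0.81966371 -3.31353713] [-0.29   0.365  1.266 -0.     1.511 -1.861]
```

View pics/w7.png

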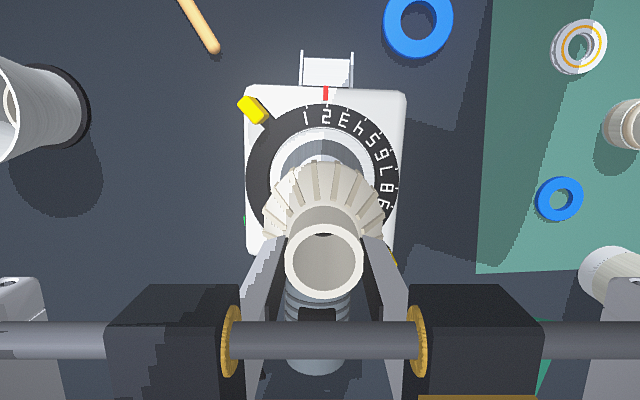

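View pics/s7c.png

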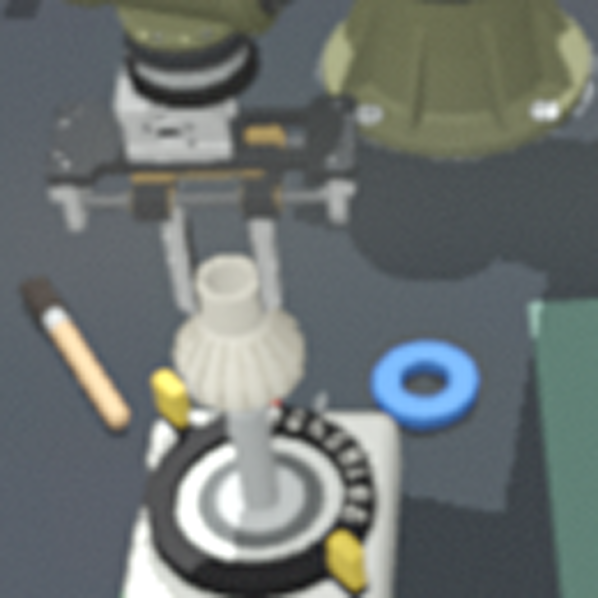

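View pics/t7c.png

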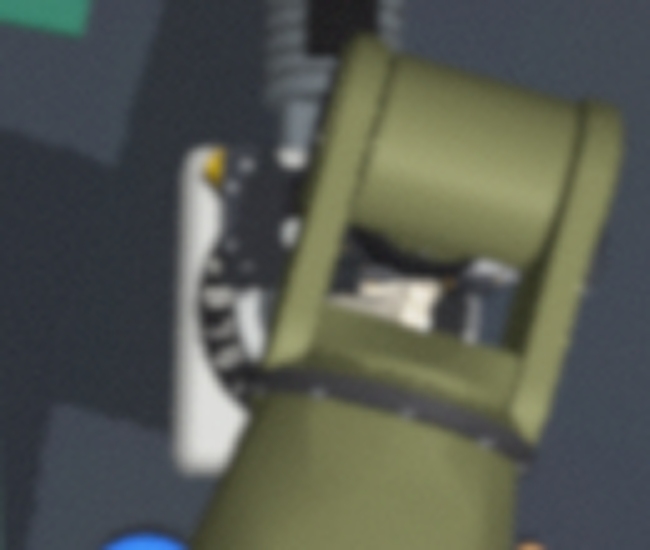

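The wrist view shows "2" at the index (326,93) and the burr centred in the jaws. I'll overlay the predicted collar circle and shaft on the pictures to check the mill axis.

```bash
python3 - <<'E'
from h import *
a=np.linspace(0,2*np.pi,400)
for fn,box,s in (('w7',(230,70,420,260),3),('s7',(210,110,340,240),4.6),('top0',(330,140,430,245),5.5)):
    d=load(fn); im=d['pixels'].copy(); im=cv2.resize(im[box[1]:box[3],box[0]:box[2]],None,fx=s,fy=s,interpolation=cv2.INTER_CUBIC)
    def dr(P,c):
        for u,v in proj(d,P):
            p=(int((u-box[0]+.5)*s),int((v-box[1]+.5)*s)); cv2.circle(im,p,1,c,-1)
    cx,cy=581.3,-135.6
    dr(np.c_[cx+82*np.cos(a),cy+82*np.sin(a),0*a+92],(0,0,255))
    if fn!='w7': dr(np.c_[cx+30*np.cos(a),cy+30*np.sin(a),0*a+86],(0,255,0))
    if fn=='s7': dr(np.c_[cx+40*np.cos(a),cy+40*np.sin(a),0*a+219.7],(255,0,255)); dr(np.c_[cx+20*np.cos(a),cy+20*np.sin(a),0*a+299.7],(255,0,255))
    if fn=='top0': dr(np.c_[cx+10*np.cos(a),cy+10*np.sin(a),0*a+199],(255,0,255))
    cv2.imwrite('pics/o_%s.png'%fn,im)
o=np.hstack([cv2.resize(cv2.imread('pics/o_%s.png'%f),(400,400)) for f in ('w7','s7')]); 
cv2.imwrite('pics/o1.png',cv2.imread('pics/o_w7.png'))
E
```

```text
(no output)
```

View pics/o1.png

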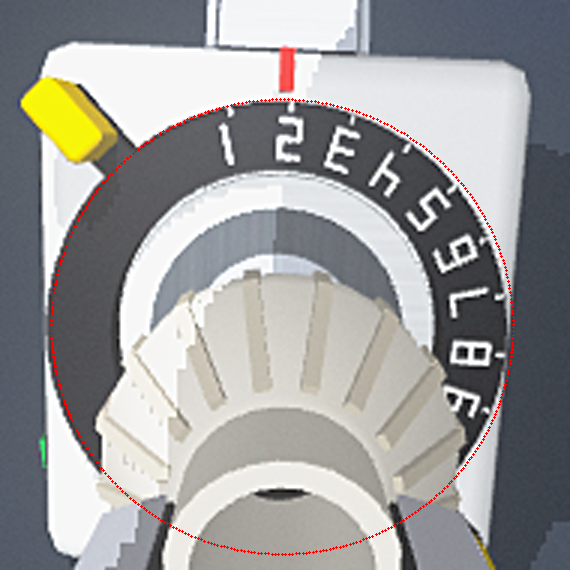

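View pics/o_s7.png

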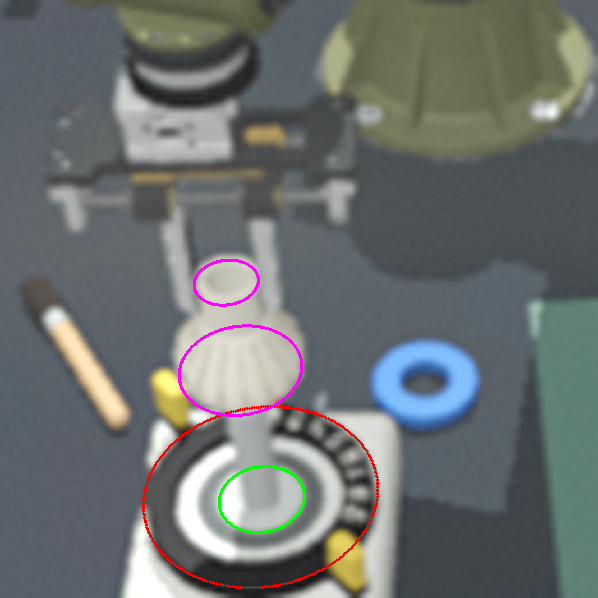

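View pics/o_top0.png

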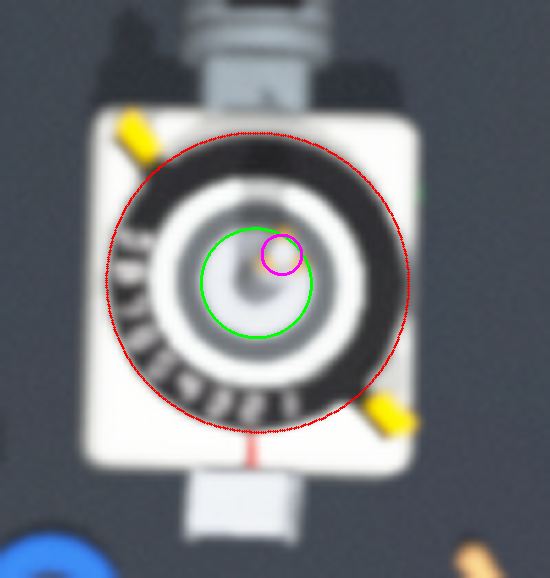

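The overlays fit: the axis is right within about 1 mm. I'll lower slowly past the shaft tip and the 185 mm step.

Emit:
{"method": "jog_arm", "body": {
  "commands": [
    [0, 0, -0.008, 0, 0, 0, 0.2],
    [0, 0, -0.016, 0, 0, 0, 0.2],
    [0, 0, -0.022, 0, 0, 0, 0.2],
    [0, 0, -0.027, 0, 0, 0, 0.2],
    [0, 0, -0.031, 0, 0, 0, 0.2],
    [0, 0, -0.034, 0, 0, 0, 0.2],
    [0, 0, -0.037, 0, 0, 0, 0.2],
    [0, 0, -0.041, 0, 0, 0, 0.2],
    [0, 0, -0.045, 0, 0, 0, 0.2],
    [0, 0, -0.05, 0, 0, 0, 0.2]
  ]
}}

```text
clock: 11.95
eef_pos: [581.1, -135.6, 204.4]
eef_rot: [-3.142, 0.0, 3.141]
wrist_force: [0.5, 0.9, -3.2]
finger_gap: 38.7
```

Emit:
{"method": "jog_arm", "body": {
  "commands": [
    [0, 0, -0.01, 0, 0, 0, 0.2],
    [0, 0, -0.023, 0, 0, 0, 0.2],
    [0, 0, -0.036, 0, 0, 0, 0.2],
    [0, 0, -0.049, 0, 0, 0, 0.2],
    [0, 0, -0.061, 0, 0, 0, 0.2],
    [0, 0, -0.071, 0, 0, 0, 0.2],
    [0, 0, -0.078, 0, 0, 0, 0.2],
    [0, 0, -0.082, 0, 0, 0, 0.2],
    [0, 0, -0.083, 0, 0, 0, 0.2],
    [0, 0, -0.084, 0, 0, 0, 0.2]
  ]
}}

```text
clock: 13.2
eef_pos: [581.3, -135.7, 121.0]
eef_rot: [-3.141, 0.001, 3.141]
wrist_force: [1.1, -3.7, 3.4]
finger_gap: 38.8
```

Seated, force now +3.4 N upward at the home height. I'll open, rise clear of the shaft and head for the spacer.

Emit:
{"method": "jog_arm", "body": {
  "commands": [
    [0, 0, 0, 0, 0, 0, 1],
    [0, 0, 0, 0, 0, 0, 1],
    [0, 0, 0.01, 0, 0, 0, 1],
    [0, 0, 0.04, 0, 0, 0, 1],
    [0, 0, 0.08, 0, 0, 0, 1],
    [0, 0.006, 0.105, 0, 0, 0, 1],
    [0.005, 0.04, 0.11, 0, 0, 0, 1],
    [0.012, 0.09, 0.11, 0, 0, 0, 1],
    [0.019, 0.15, 0.1, 0, 0, 0, 1],
    [0.026, 0.21, 0.08, 0, 0, 0, 1]
  ],
  "grip_force": 25
}}

```text
clock: 14.45
eef_pos: [607.3, 75.2, 202.3]
eef_rot: [3.141, 0.002, 3.141]
wrist_force: [0.8, -0.4, -0.9]
finger_gap: 93.6
```

Emit:
{"method": "jog_arm", "body": {
  "commands": [
    [0.006, 0.05, -0.03, 0, 0, 0, 1],
    [0.01, 0.085, -0.07, 0, 0, 0, 1],
    [0.012, 0.1, -0.11, 0, 0, 0, 1],
    [0.013, 0.104, -0.14, 0, 0, 0, 1],
    [0.013, 0.105, -0.15, 0, 0, 0, 1],
    [0.013, 0.105, -0.15, 0, 0, 0, 1],
    [0.013, 0.105, -0.15, 0, 0, 0, 1],
    [0.013, 0.105, -0.15, 0, 0, 0, 1],
    [0.013, 0.105, -0.15, 0, 0, 0, 1],
    [0.013, 0.105, -0.15, 0, 0, 0, 1]
  ]
}}

```text
clock: 15.7
eef_pos: [620.0, 178.3, 51.2]
eef_rot: [3.142, 0.0, 3.141]
wrist_force: [0.0, -1.1, 0.2]
finger_gap: 94.2
```

```bash
python3 - <<'E'
from h import *
s=manip.read_state();print(s['clock'],s['eef_pos'],s['finger_gap'],s['wrist_force'])
d=grab('wrist','w8');d2=grab('scene','s8');crop('s8',210,140,460,290,3.2,'s8c')
print(proj(d,[[620,179,10],[432.5,169,13]]))
E
```

```text
15.7 [620.02527157 178.28754508  51.22967619] 94.2251816254298 [ 0.03164513 -1.11284822  0.21535622]
[[325.0477983  214.33213745]
 [308.27745293 -90.72845475]]
```

View pics/w8.png

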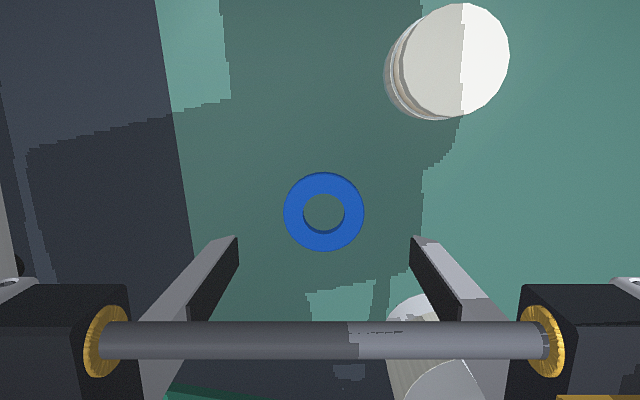

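View pics/s8c.png

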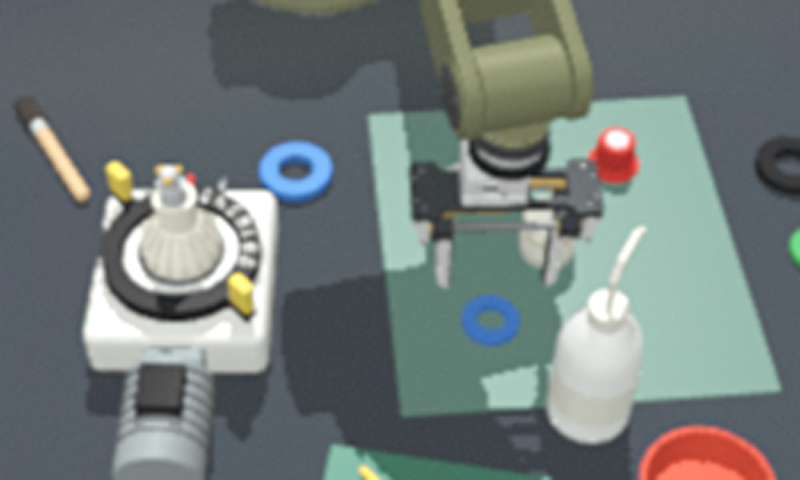

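The burr sits home. The ring is at wrist (324,211), about 1–2 mm nearer than the TCP. I'll descend with tips at about 2 mm and close.

Emit:
{"method": "jog_arm", "body": {
  "commands": [
    [-0.001, -0.001, -0.015, 0, 0, 0, 0.9],
    [-0.001, -0.001, -0.04, 0, 0, 0, 0.85],
    [-0.001, -0.001, -0.06, 0, 0, 0, 0.8],
    [-0.001, -0.001, -0.07, 0, 0, 0, 0.8],
    [-0.001, -0.001, -0.074, 0, 0, 0, 0.8],
    [-0.001, -0.001, -0.074, 0, 0, 0, 0.5],
    [-0.001, -0.001, -0.074, 0, 0, 0, 0.5],
    [-0.001, -0.001, -0.074, 0, 0, 0, 0.5],
    [-0.001, -0.001, -0.074, 0, 0, 0, 0.5],
    [-0.001, -0.001, -0.074, 0, 0, 0, 0.5]
  ],
  "grip_force": 25
}}

```text
clock: 17.05
eef_pos: [619.4, 177.4, -22.4]
eef_rot: [3.141, 0.001, 3.141]
wrist_force: [-0.3, 0.5, 5.7]
finger_gap: 59.5
```

```bash
python3 - <<'E'
from h import *
s=manip.read_state();print(s['clock'],s['eef_pos'],s['finger_gap'],s['wrist_force'])
d=grab('wrist','w9');crop('w9',220,160,430,310,3.8,'w9c')
e=s['eef_pos']; print(e, proj(d,[[e[0],e[1],10]]))
E
```

```text
17.05 [619.37658935 177.42801105 -22.36319941] 59.47353513484068 [-0.28822039  0.4882758   5.65195218]
[619.37658935 177.42801105 -22.36319941] [[324.26920373 253.56125808]]
```

View pics/w9c.png

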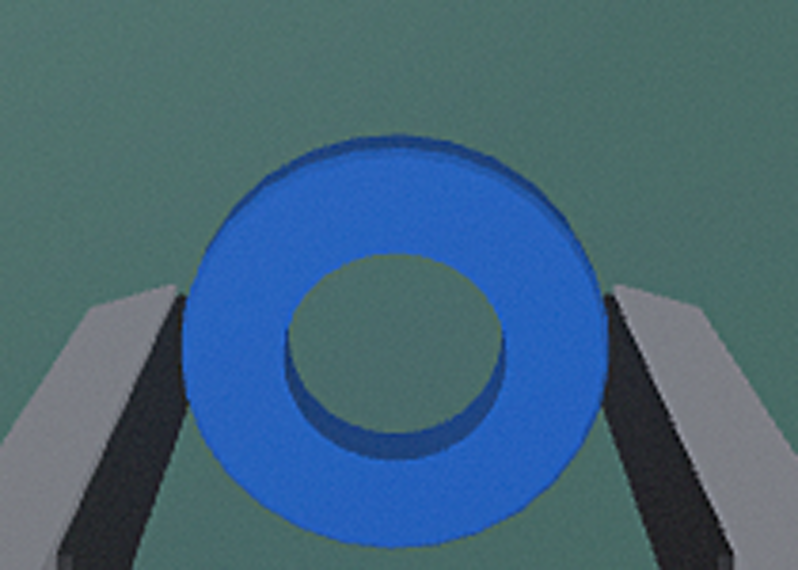

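Spacer gripped at 59.5 mm, and its centre (324,252) is within about 1 mm of the TCP. Carrying it to the mill.

Emit:
{"method": "jog_arm", "body": {
  "commands": [
    [0, 0, 0.008, 0, 0, 0, 0.5],
    [0, 0, 0.035, 0, 0, 0, 0.5],
    [0, 0, 0.08, 0, 0, 0, 0.5],
    [-0.001, -0.008, 0.13, 0, 0, 0, 0.5],
    [-0.005, -0.035, 0.175, 0, 0, 0, 0.5],
    [-0.009, -0.08, 0.205, 0, 0, 0, 0.5],
    [-0.016, -0.135, 0.217, 0, 0, 0, 0.5],
    [-0.022, -0.19, 0.218, 0, 0, 0, 0.5],
    [-0.028, -0.245, 0.218, 0, 0, 0, 0.5],
    [-0.034, -0.285, 0.218, 0, 0, 0, 0.5]
  ]
}}

```text
clock: 18.35
eef_pos: [584.2, -109.8, 195.1]
eef_rot: [-3.142, -0.0, 3.14]
wrist_force: [0.5, -0.1, -1.2]
finger_gap: 59.1
```

Emit:
{"method": "jog_arm", "body": {
  "commands": [
    [-0.003, -0.02, 0, 0, 0, 0, 0.5],
    [-0.003, -0.027, 0, 0, 0, 0, 0.5],
    [-0.003, -0.029, 0, 0, 0, 0, 0.5],
    [-0.003, -0.029, 0, 0, 0, 0, 0.5],
    [-0.003, -0.029, 0, 0, 0, 0, 0.5],
    [-0.003, -0.029, 0, 0, 0, 0, 0.5],
    [-0.003, -0.029, -0.003, 0, 0, 0, 0.5],
    [-0.003, -0.029, -0.007, 0, 0, 0, 0.5],
    [-0.003, -0.029, -0.012, 0, 0, 0, 0.5],
    [-0.003, -0.029, -0.017, 0, 0, 0, 0.5]
  ]
}}

```text
clock: 19.6
eef_pos: [581.9, -136.7, 177.5]
eef_rot: [3.142, -0.0, 3.141]
wrist_force: [0.6, 0.2, -1.2]
finger_gap: 59.7
```

```bash
python3 - <<'E'
from h import *
s=manip.read_state();print(s['clock'],s['eef_pos'],s['finger_gap'],s['wrist_force'])
d=grab('wrist','w10');crop('w10',220,70,430,310,2.5,'w10c')
e=s['eef_pos']; print(e, proj(d,[[e[0],e[1],e[2]+32.4],[581.3,-135.6,203.5],[581.3,-135.6,199]]))
E
```

```text
19.6 [ 581.91354499 -136.7028568   177.52001064] 59.7378171553527 [ 0.56901031  0.15120891 -1.21207346]
[ 581.91354499 -136.7028568   177.52001064] [[324.23230358 253.51656622]
 [326.23544894 247.89325314]
 [326.17607707 244.88532657]]
```

View pics/w10c.png

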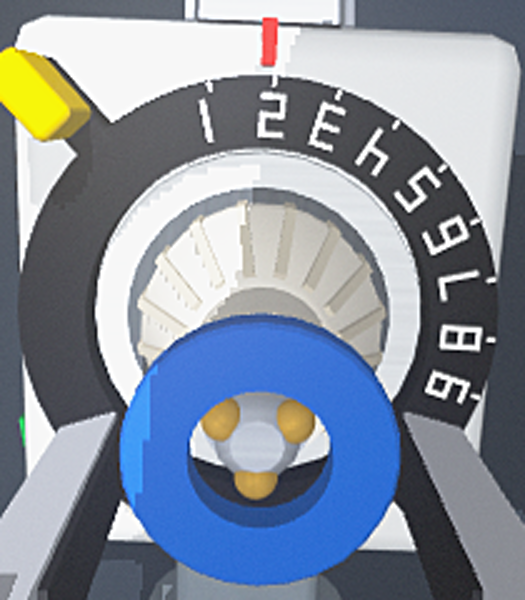

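The shaft tip shows inside the spacer's hole, off by about 0.5 mm. I'll lower it onto the burr.

Emit:
{"method": "jog_arm", "body": {
  "commands": [
    [0, 0, -0.004, 0, 0, 0, 0.5],
    [0, 0, -0.008, 0, 0, 0, 0.5],
    [0, 0, -0.012, 0, 0, 0, 0.5],
    [0, 0, -0.016, 0, 0, 0, 0.5],
    [0, 0, -0.021, 0, 0, 0, 0.5],
    [0, 0, -0.026, 0, 0, 0, 0.5],
    [0, 0, -0.03, 0, 0, 0, 0.5],
    [0, 0, -0.033, 0, 0, 0, 0.5],
    [0, 0, -0.033, 0, 0, 0, 0.5],
    [0, 0, -0.033, 0, 0, 0, 0.5]
  ]
}}

```text
clock: 20.9
eef_pos: [582.1, -136.7, 145.2]
eef_rot: [-3.141, 0.0, 3.141]
wrist_force: [-0.1, -0.1, -2.1]
finger_gap: 59.4
```

Emit:
{"method": "jog_arm", "body": {
  "commands": [
    [0, 0, 0, 0, 0, 0, 1],
    [0, 0, 0, 0, 0, 0, 1],
    [0, 0, 0.01, 0, 0, 0, 1],
    [0, 0, 0.045, 0, 0, 0, 1],
    [0, 0, 0.075, 0, 0, 0, 1],
    [-0.006, 0.012, 0.085, 0, 0, 0, 1],
    [-0.025, 0.05, 0.085, 0, 0, 0, 1],
    [-0.052, 0.105, 0.075, 0, 0, 0, 1],
    [-0.079, 0.16, 0.055, 0, 0, 0, 1],
    [-0.106, 0.215, 0.025, 0, 0, 0, 1]
  ]
}}

```text
clock: 22.15
eef_pos: [477.3, 74.1, 172.7]
eef_rot: [3.141, 0.001, 3.141]
wrist_force: [0.5, 0.6, -0.6]
finger_gap: 93.9
```

Emit:
{"method": "jog_arm", "body": {
  "commands": [
    [-0.025, 0.05, -0.03, 0, 0, 0, 1],
    [-0.037, 0.077, -0.07, 0, 0, 0, 1],
    [-0.042, 0.086, -0.1, 0, 0, 0, 1],
    [-0.043, 0.089, -0.117, 0, 0, 0, 1],
    [-0.043, 0.09, -0.12, 0, 0, 0, 1],
    [-0.043, 0.09, -0.12, 0, 0, 0, 1],
    [-0.043, 0.09, -0.12, 0, 0, 0, 0.9],
    [-0.043, 0.09, -0.12, 0, 0, 0, 0.8],
    [-0.043, 0.09, -0.12, 0, 0, 0, 0.8],
    [-0.043, 0.09, -0.12, 0, 0, 0, 0.8]
  ]
}}

```text
clock: 23.4
eef_pos: [436.0, 162.1, 53.4]
eef_rot: [3.142, 0.0, 3.141]
wrist_force: [0.7, -0.8, -0.4]
finger_gap: 75.1
```

```bash
python3 - <<'E'
from h import *
s=manip.read_state();print(s['clock'],s['eef_pos'],s['finger_gap'],s['wrist_force'])
d=grab('wrist','w11');crop('w11',220,130,430,290,3.8,'w11c');grab('scene','s11');crop('s11',210,160,320,270,5,'s11c')
e=s['eef_pos'];print(proj(d,[[e[0],e[1],13]]))
E
```

```text
23.4 [436.04339105 162.09072954  53.41859818] 75.0898460370848 [ 0.66636147 -0.75554353 -0.41180443]
[[324.06046828 214.6905945 ]]
```

View pics/w11c.png

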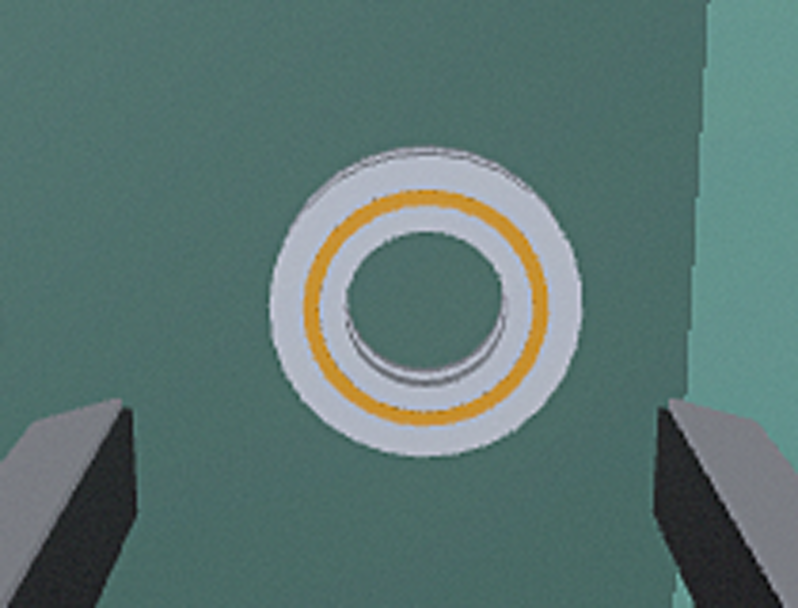

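View pics/s11c.png

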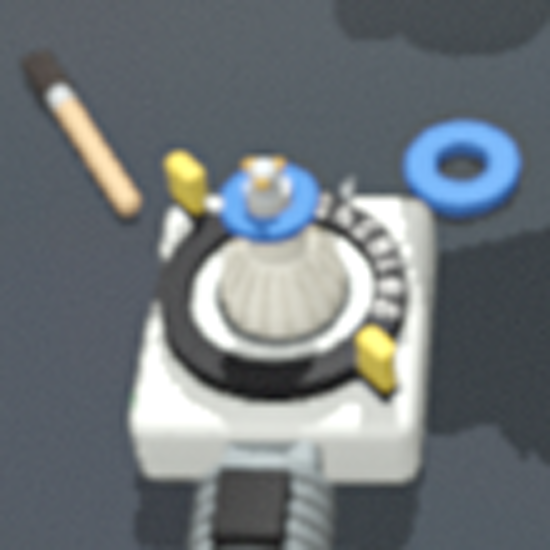

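The spacer sits on the burr. The bearing is at wrist (331.5,210), so shift about (-3.5,+6) mm, then descend and grip.

Emit:
{"method": "jog_arm", "body": {
  "commands": [
    [-0.0035, 0.006, -0.015, 0, 0, 0, 0.8],
    [-0.0035, 0.006, -0.04, 0, 0, 0, 0.8],
    [-0.0035, 0.006, -0.06, 0, 0, 0, 0.8],
    [-0.0035, 0.006, -0.07, 0, 0, 0, 0.8],
    [-0.0035, 0.006, -0.075, 0, 0, 0, 0.8],
    [-0.0035, 0.006, -0.075, 0, 0, 0, 0.5],
    [-0.0035, 0.006, -0.075, 0, 0, 0, 0.5],
    [-0.0035, 0.006, -0.075, 0, 0, 0, 0.5],
    [-0.0035, 0.006, -0.075, 0, 0, 0, 0.5],
    [-0.0035, 0.006, -0.075, 0, 0, 0, 0.5]
  ]
}}

```text
clock: 24.75
eef_pos: [432.8, 168.2, -21.3]
eef_rot: [3.141, 0.001, 3.141]
wrist_force: [0.2, 0.3, 4.2]
finger_gap: 59.7
```

```bash
python3 - <<'E'
from h import *
s=manip.read_state();print(s['clock'],s['eef_pos'],s['finger_gap'],s['wrist_force'])
d=grab('wrist','w12');crop('w12',220,160,430,310,3.8,'w12c')
e=s['eef_pos']; print(e, proj(d,[[e[0],e[1],13]]))
E
```

```text
24.75 [432.80628609 168.2263757  -21.27986139] 59.73369978449293 [0.17151868 0.26933861 4.23293381]
[432.80628609 168.2263757  -21.27986139] [[324.26306742 254.93207092]]
```

View pics/w12c.png

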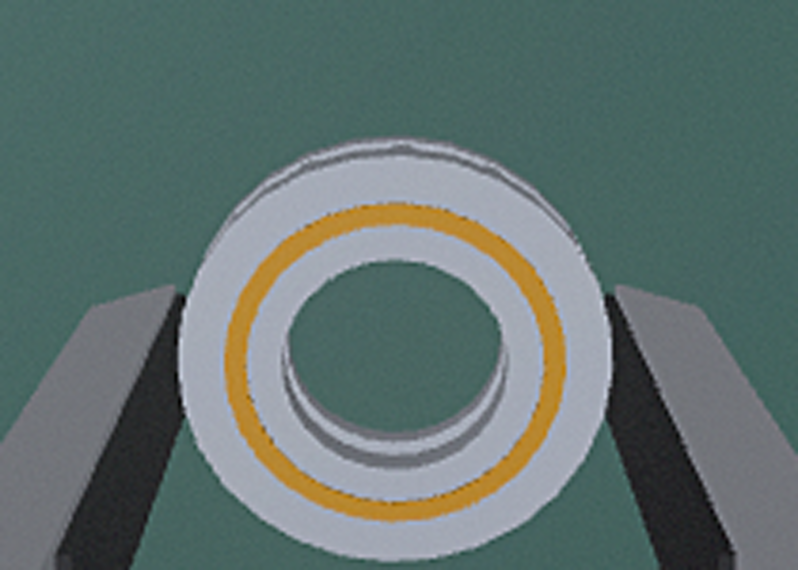

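Bearing gripped and centred exactly on the TCP. Carrying it to the mill.

Emit:
{"method": "jog_arm", "body": {
  "commands": [
    [0, 0, 0.008, 0, 0, 0, 0.5],
    [0, 0, 0.035, 0, 0, 0, 0.5],
    [0, 0, 0.08, 0, 0, 0, 0.5],
    [0.004, -0.009, 0.13, 0, 0, 0, 0.5],
    [0.018, -0.036, 0.17, 0, 0, 0, 0.5],
    [0.037, -0.076, 0.2, 0, 0, 0, 0.5],
    [0.061, -0.126, 0.218, 0, 0, 0, 0.5],
    [0.086, -0.177, 0.219, 0, 0, 0, 0.5],
    [0.111, -0.228, 0.219, 0, 0, 0, 0.5],
    [0.132, -0.27, 0.219, 0, 0, 0, 0.5]
  ]
}}

```text
clock: 26.05
eef_pos: [564.7, -103.9, 197.3]
eef_rot: [3.141, -0.001, 3.14]
wrist_force: [0.5, 1.5, -1.8]
finger_gap: 59.8
```

Emit:
{"method": "jog_arm", "body": {
  "commands": [
    [0.012, -0.024, 0, 0, 0, 0, 0.5],
    [0.016, -0.032, 0, 0, 0, 0, 0.5],
    [0.0165, -0.034, 0, 0, 0, 0, 0.5],
    [0.0165, -0.034, 0, 0, 0, 0, 0.5],
    [0.0165, -0.034, 0, 0, 0, 0, 0.5],
    [0.0165, -0.034, 0, 0, 0, 0, 0.5],
    [0.0165, -0.034, -0.003, 0, 0, 0, 0.5],
    [0.0165, -0.034, -0.007, 0, 0, 0, 0.5],
    [0.0165, -0.034, -0.012, 0, 0, 0, 0.5],
    [0.0165, -0.034, -0.016, 0, 0, 0, 0.5]
  ]
}}

```text
clock: 27.3
eef_pos: [580.9, -135.9, 180.8]
eef_rot: [3.141, -0.0, 3.141]
wrist_force: [0.2, -0.2, -2.4]
finger_gap: 59.8
```

```bash
python3 - <<'E'
from h import *
s=manip.read_state();print(s['clock'],s['eef_pos'],s['finger_gap'],s['wrist_force'])
d=grab('wrist','w13');crop('w13',220,70,430,310,2.5,'w13c')
e=s['eef_pos']; print(proj(d,[[e[0],e[1],e[2]+34.3],[581.3,-135.6,203.5]]))
E
```

```text
27.3 [ 580.89597228 -135.8643338   180.7955167 ] 59.82499719895837 [ 0.17864157 -0.15013919 -2.41619383]
[[324.25400765 254.86537312]
 [324.69037656 247.35616263]]
```

View pics/w13c.png

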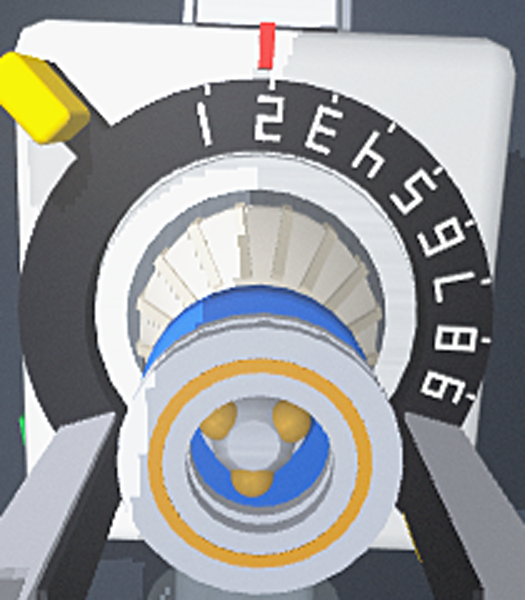

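Aligned over the tip. I'll lower it onto the spacer.

Emit:
{"method": "jog_arm", "body": {
  "commands": [
    [0, 0, -0.004, 0, 0, 0, 0.5],
    [0, 0, -0.008, 0, 0, 0, 0.5],
    [0, 0, -0.012, 0, 0, 0, 0.5],
    [0, 0, -0.016, 0, 0, 0, 0.5],
    [0, 0, -0.02, 0, 0, 0, 0.5],
    [0, 0, -0.024, 0, 0, 0, 0.5],
    [0, 0, -0.025, 0, 0, 0, 0.5],
    [0, 0, -0.025, 0, 0, 0, 0.5],
    [0, 0, -0.025, 0, 0, 0, 0.8],
    [0, 0, -0.025, 0, 0, 0, 1]
  ]
}}

```text
clock: 28.6
eef_pos: [581.2, -135.9, 156.8]
eef_rot: [-3.141, 0.001, 3.141]
wrist_force: [-0.3, -0.5, 0.3]
finger_gap: 76.3
```

Emit:
{"method": "jog_arm", "body": {
  "commands": [
    [0, 0, 0, 0, 0, 0, 1],
    [0, 0, 0.02, 0, 0, 0, 1],
    [0, 0, 0.05, 0, 0, 0, 1],
    [-0.004, 0.011, 0.055, 0, 0, 0, 0.8],
    [-0.014, 0.037, 0.055, 0, 0, 0, 0.7],
    [-0.034, 0.089, 0.055, 0, 0, 0, 0.65],
    [-0.054, 0.14, 0.055, 0, 0, 0, 0.65],
    [-0.073, 0.191, 0.055, 0, 0, 0, 0.65],
    [-0.093, 0.243, 0.055, 0, 0, 0, 0.65],
    [-0.113, 0.294, 0.055, 0, 0, 0, 0.65]
  ]
}}

```text
clock: 29.85
eef_pos: [466.3, 160.0, 210.4]
eef_rot: [-3.141, -0.001, 3.141]
wrist_force: [0.4, 0.6, -0.6]
finger_gap: 60.8
```

Emit:
{"method": "jog_arm", "body": {
  "commands": [
    [-0.02, 0.051, -0.01, 0, 0, 0, 0.65],
    [-0.038, 0.098, -0.04, 0, 0, 0, 0.65],
    [-0.053, 0.137, -0.08, 0, 0, 0, 0.65],
    [-0.064, 0.166, -0.12, 0, 0, 0, 0.65],
    [-0.068, 0.177, -0.145, 0, 0, 0, 0.65],
    [-0.069, 0.18, -0.15, 0, 0, 0, 0.65],
    [-0.069, 0.18, -0.15, 0, 0, 0, 0.65],
    [-0.069, 0.18, -0.15, 0, 0, 0, 0.65],
    [-0.069, 0.18, -0.15, 0, 0, 0, 0.65],
    [-0.069, 0.18, -0.15, 0, 0, 0, 0.65]
  ]
}}

```text
clock: 31.1
eef_pos: [399.3, 338.0, 61.8]
eef_rot: [3.141, 0.001, 3.141]
wrist_force: [-0.0, 0.5, -0.0]
finger_gap: 61.0
```

```bash
python3 - <<'E'
from h import *
s=manip.read_state();print(s['clock'],s['eef_pos'],s['finger_gap'],s['wrist_force'])
d=grab('wrist','w14');crop('w14',200,110,450,300,3.2,'w14c');grab('scene','s14');crop('s14',210,160,320,270,5,'s14c')
e=s['eef_pos'];print(proj(d,[[e[0],e[1],42],[e[0],e[1],7]]))
E
```

```text
31.1 [399.28071363 338.01799616  61.77674172] 60.98330855192879 [-0.01140331  0.48581311 -0.03114769]
[[324.08562878 223.33019341]
 [324.00530575 209.42961618]]
```

View pics/w14c.png

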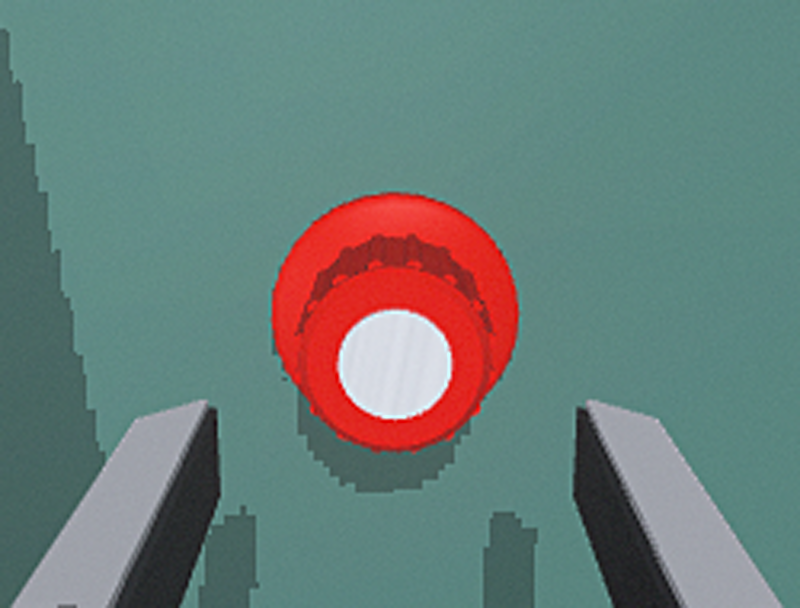

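View pics/s14c.png

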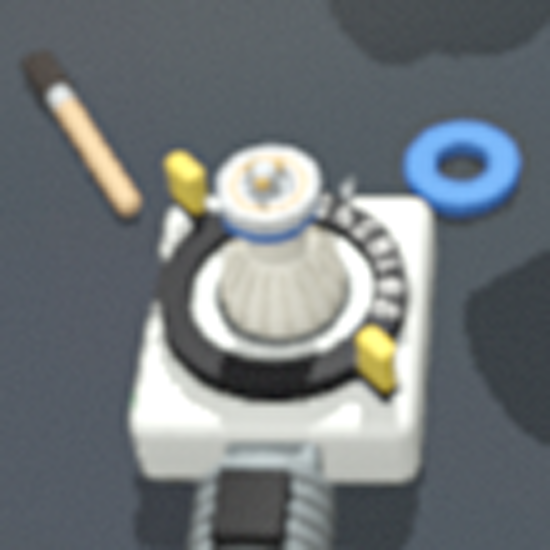

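The bearing is on. The knob top at wrist (323,223) sits exactly under the TCP. Descend and grip above the flange.

Emit:
{"method": "jog_arm", "body": {
  "commands": [
    [0, -0.0005, -0.015, 0, 0, 0, 0.65],
    [0, -0.0005, -0.04, 0, 0, 0, 0.65],
    [0, -0.0005, -0.06, 0, 0, 0, 0.65],
    [0, -0.0005, -0.07, 0, 0, 0, 0.65],
    [0, -0.0005, -0.074, 0, 0, 0, 0.65],
    [0, -0.0005, -0.074, 0, 0, 0, 0.3],
    [0, -0.0005, -0.074, 0, 0, 0, 0.3],
    [0, -0.0005, -0.074, 0, 0, 0, 0.3],
    [0, -0.0005, -0.074, 0, 0, 0, 0.3],
    [0, -0.0005, -0.074, 0, 0, 0, 0.3]
  ],
  "grip_force": 40
}}

```text
clock: 32.45
eef_pos: [399.3, 337.8, -12.1]
eef_rot: [3.141, 0.001, 3.141]
wrist_force: [-0.9, -0.6, 5.9]
finger_gap: 41.3
```

```bash
python3 - <<'E'
from h import *
s=manip.read_state();print(s['clock'],s['eef_pos'],s['finger_gap'],s['wrist_force'])
d=grab('wrist','w15');crop('w15',200,150,450,340,3.2,'w15c')
e=s['eef_pos'];print(proj(d,[[e[0],e[1],42],[e[0],e[1],7]]))
E
```

```text
32.45 [399.26916426 337.83695098 -12.13940218] 41.32915047956477 [-0.93544799 -0.63417908  5.899042  ]
[[324.36794966 271.5773545 ]
 [324.20325804 244.34844779]]
```

View pics/w15c.png

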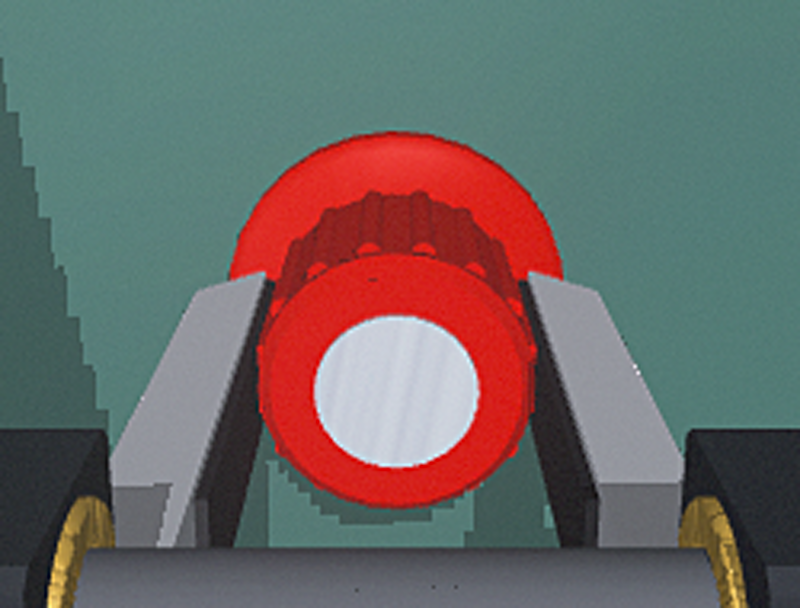

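Knob held at 41.3 mm, centred. Carrying it to the mill.

Emit:
{"method": "jog_arm", "body": {
  "commands": [
    [0, 0, 0.008, 0, 0, 0, 0.3],
    [0, 0, 0.035, 0, 0, 0, 0.3],
    [0, 0, 0.08, 0, 0, 0, 0.3],
    [0.004, -0.009, 0.13, 0, 0, 0, 0.3],
    [0.014, -0.037, 0.17, 0, 0, 0, 0.3],
    [0.031, -0.079, 0.2, 0, 0, 0, 0.3],
    [0.05, -0.131, 0.215, 0, 0, 0, 0.3],
    [0.071, -0.185, 0.217, 0, 0, 0, 0.3],
    [0.092, -0.239, 0.217, 0, 0, 0, 0.3],
    [0.113, -0.293, 0.217, 0, 0, 0, 0.3]
  ]
}}

```text
clock: 33.75
eef_pos: [512.2, 42.8, 204.8]
eef_rot: [3.142, 0.0, 3.141]
wrist_force: [0.4, 0.1, -1.7]
finger_gap: 41.2
```

Emit:
{"method": "jog_arm", "body": {
  "commands": [
    [0.02, -0.052, 0, 0, 0, 0, 0.3],
    [0.039, -0.103, 0, 0, 0, 0, 0.3],
    [0.054, -0.14, 0, 0, 0, 0, 0.3],
    [0.063, -0.164, 0, 0, 0, 0, 0.3],
    [0.068, -0.177, 0, 0, 0, 0, 0.3],
    [0.069, -0.1805, 0, 0, 0, 0, 0.3],
    [0.069, -0.1805, 0, 0, 0, 0, 0.3],
    [0.069, -0.1805, 0, 0, 0, 0, 0.3],
    [0.069, -0.1805, 0, 0, 0, 0, 0.3],
    [0.069, -0.1805, 0, 0, 0, 0, 0.3]
  ]
}}

```text
clock: 35.0
eef_pos: [581.0, -135.6, 204.4]
eef_rot: [-3.142, 0.0, 3.142]
wrist_force: [-0.7, -0.4, -0.7]
finger_gap: 41.7
```

```bash
python3 - <<'E'
from h import *
s=manip.read_state();print(s['clock'],s['eef_pos'],s['eef_rot'],s['finger_gap'],s['wrist_force'])
d=grab('wrist','w16');crop('w16',200,70,450,330,2.3,'w16c')
d=grab('scene','s16');crop('s16',210,100,340,240,4,'s16c')
E
```

```text
35.0 [ 580.972835   -135.60797375  204.44628896] [-3.14156802e+00  9.17662811e-05  3.14153631e+00] 41.70695358021676 [-0.74699042 -0.3766287  -0.738346  ]
```

View pics/w16c.png

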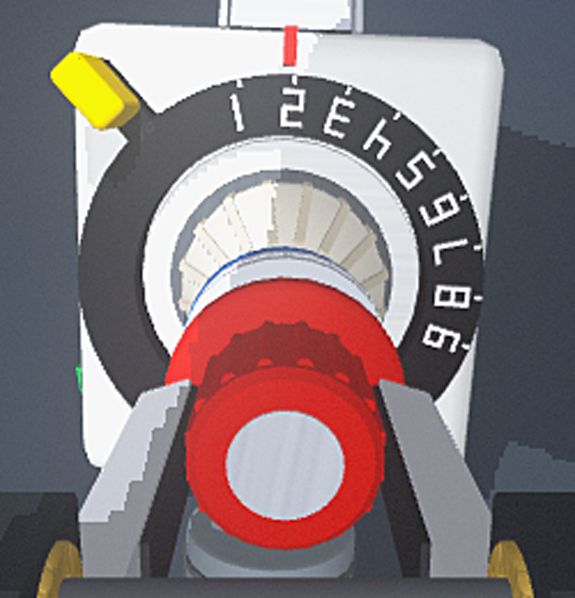

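View pics/s16c.png

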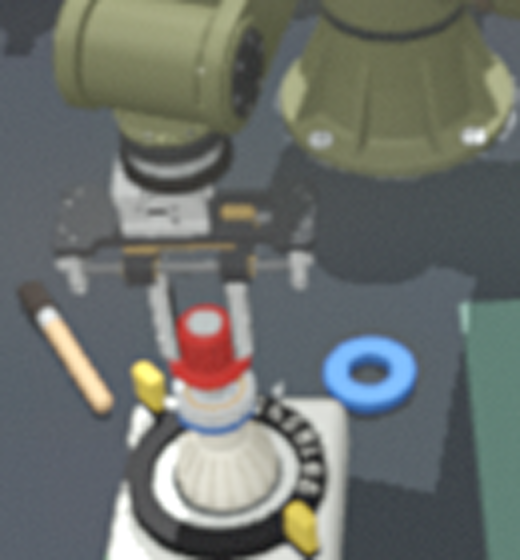

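Aligned. I'll lower onto the tip and press down to the home height.

Emit:
{"method": "jog_arm", "body": {
  "commands": [
    [0, 0, -0.004, 0, 0, 0, 0.3],
    [0, 0, -0.008, 0, 0, 0, 0.3],
    [0, 0, -0.012, 0, 0, 0, 0.3],
    [0, 0, -0.015, 0, 0, 0, 0.3],
    [0, 0, -0.018, 0, 0, 0, 0.3],
    [0, 0, -0.021, 0, 0, 0, 0.3],
    [0, 0, -0.024, 0, 0, 0, 0.3],
    [0, 0, -0.027, 0, 0, 0, 0.3],
    [0, 0, -0.029, 0, 0, 0, 0.3],
    [0, 0, -0.03, 0, 0, 0, 0.3]
  ],
  "grip_force": 45
}}

```text
clock: 36.35
eef_pos: [581.5, -135.7, 176.6]
eef_rot: [-3.141, 0.003, 3.141]
wrist_force: [-5.8, 1.0, 21.8]
finger_gap: 41.3
```

```bash
python3 - <<'E'
from h import *
s=manip.read_state();print(s['clock'],s['eef_pos'],s['eef_rot'],s['finger_gap'],s['wrist_force'])
d=grab('wrist','w17');crop('w17',200,70,450,330,2.3,'w17c')
d=grab('scene','s17');crop('s17',210,130,340,240,4.5,'s17c')
E
```

```text
36.35 [ 581.47637217 -135.70948074  176.62961976] [-3.14118584e+00  2.57485658e-03  3.14140914e+00] 41.280173845421295 [-5.82487161  0.95889363 21.80721221]
```

View pics/w17c.png

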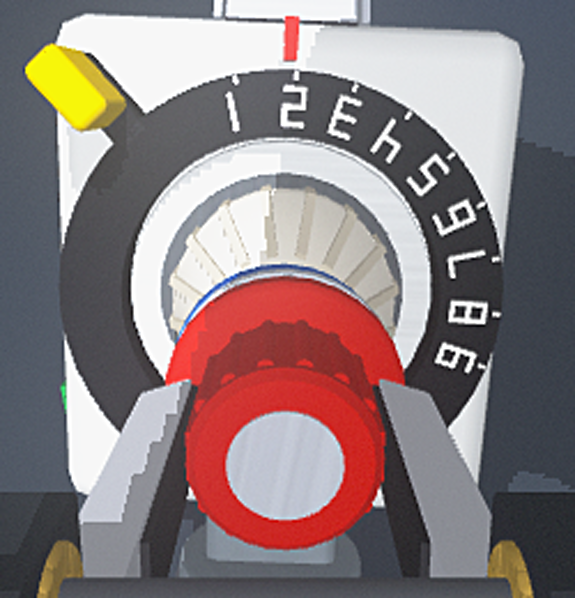

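View pics/s17c.png

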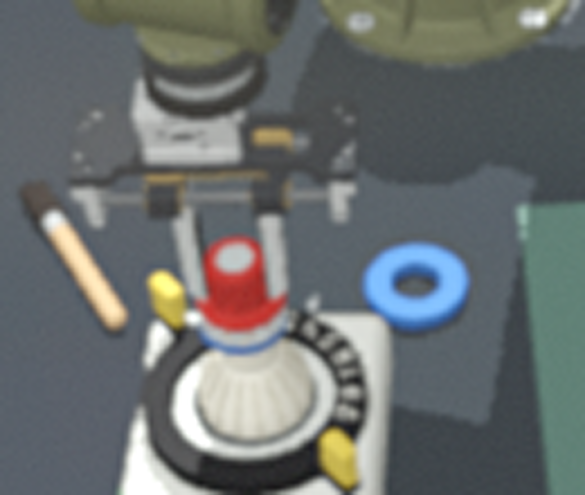

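The knob went down to its home height (176.6 mm against 176.9 expected) with 22 N on the bearing. I'll release, rise and turn the tool towards lug A.

Emit:
{"method": "jog_arm", "body": {
  "commands": [
    [0, 0, 0.001, 0, 0, 0, 0.65],
    [0, 0, 0.002, 0, 0, 0, 0.65],
    [0, 0, 0.004, 0, 0, 0, 0.65],
    [0, 0, 0.025, 0, 0, 0, 0.65],
    [0, 0, 0.055, 0, 0, -0.06, 0.6],
    [-0.005, -0.005, 0.07, 0, 0, -0.14, 0.5],
    [-0.02, -0.018, 0.07, 0, 0, -0.22, 0.45],
    [-0.04, -0.036, 0.07, 0, 0, -0.3, 0.45],
    [-0.06, -0.055, 0.07, 0, 0, -0.38, 0.45],
    [-0.074, -0.068, 0.07, 0, 0, -0.46, 0.45]
  ]
}}

```text
clock: 37.7
eef_pos: [506.2, -204.5, 244.4]
eef_rot: [-3.142, -0.0, 2.172]
wrist_force: [0.2, 0.5, 0.9]
finger_gap: 42.7
```

Emit:
{"method": "jog_arm", "body": {
  "commands": [
    [0, 0, 0, 0, 0, -0.08, 0.45],
    [0, 0, 0, 0, 0, -0.16, 0.45],
    [0, 0, 0, 0, 0, -0.24, 0.45],
    [0, 0, 0, 0, 0, -0.32, 0.45],
    [0, 0, 0, 0, 0, -0.4, 0.45],
    [0, 0, 0, 0, 0, -0.48, 0.45],
    [0, 0, 0, 0, 0, -0.56, 0.45],
    [0, 0, 0, 0, 0, -0.64, 0.45],
    [0, 0, 0, 0, 0, -0.686, 0.45],
    [0, 0, 0, 0, 0, -0.686, 0.45]
  ]
}}

```text
clock: 38.95
eef_pos: [507.0, -203.8, 244.3]
eef_rot: [-3.141, 0.0, 0.742]
wrist_force: [-0.3, -0.3, 0.2]
finger_gap: 42.1
```

```bash
python3 - <<'E'
from h import *
s=manip.read_state();print(s['clock'],s['eef_pos'],s['eef_rot'],s['finger_gap'],s['wrist_force'],s['joints'].round(2))
d=grab('wrist','w18')
e=s['eef_pos'];print(proj(d,[[e[0],e[1],126]]))
d=grab('scene','s18');crop('s18',210,130,340,240,4.5,'s18c')
E
```

```text
38.95 [ 506.98823408 -203.84341474  244.28404288] [-3.14136682e+00  2.95718086e-05  7.41678892e-01] 42.089466945505556 [-0.34228117 -0.30016781  0.23880499] [-0.45  0.25  1.44  0.    1.46  0.38]
[[322.17600032 194.00628654]]
```

View pics/w18.png

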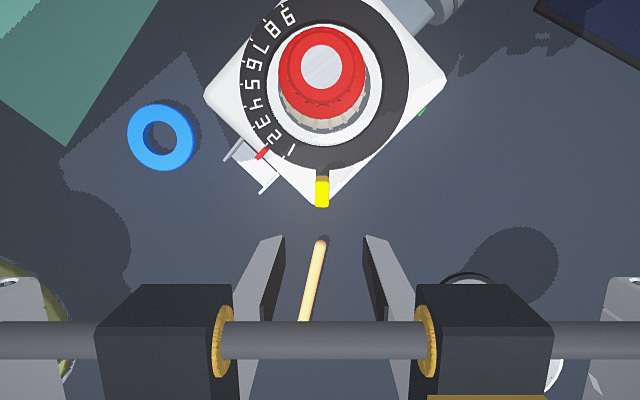

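View pics/s18c.png

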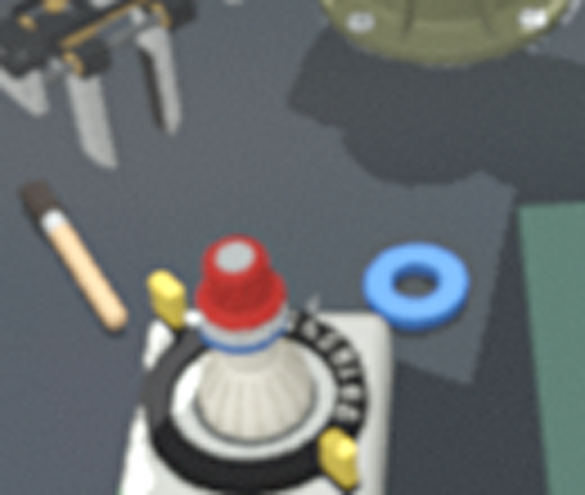

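The lug is at (322,193), right where predicted. Descending to grip it.

Emit:
{"method": "jog_arm", "body": {
  "commands": [
    [0, 0, -0.02, 0, 0, 0, 0.45],
    [0, 0, -0.06, 0, 0, 0, 0.45],
    [0, 0, -0.1, 0, 0, 0, 0.45],
    [0, 0, -0.135, 0, 0, 0, 0.45],
    [0, 0, -0.155, 0, 0, 0, 0.45],
    [0, 0, -0.165, 0, 0, 0, 0.45],
    [0, 0, -0.167, 0, 0, 0, 0.45],
    [0, 0, -0.167, 0, 0, 0, 0.05],
    [0, 0, -0.167, 0, 0, 0, 0.05],
    [0, 0, -0.167, 0, 0, 0, 0.05]
  ],
  "grip_force": 10
}}

```text
clock: 40.3
eef_pos: [507.2, -204.0, 77.8]
eef_rot: [3.141, -0.0, 0.741]
wrist_force: [-0.1, -0.1, -0.5]
finger_gap: 15.7
```

```bash
python3 - <<'E'
import numpy as np
v=np.array([507.2-581.2,-204+135.7])
for t in (.05,.15,.27,.39,.51,.63,.75,.87,.98,1.047):
    R=np.array([[np.cos(t),-np.sin(t)],[np.sin(t),np.cos(t)]]); d=(R@v-v)/1000
    print([*d.round(4).tolist(),0,0,0,round(t/2.0944,3),0.05])
E
```

```text
[0.0035, -0.0036, 0, 0, 0, 0.024, 0.05]
[0.011, -0.0103, 0, 0, 0, 0.072, 0.05]
[0.0209, -0.0173, 0, 0, 0, 0.129, 0.05]
[0.0315, -0.023, 0, 0, 0, 0.186, 0.05]
[0.0428, -0.0274, 0, 0, 0, 0.244, 0.05]
[0.0544, -0.0305, 0, 0, 0, 0.301, 0.05]
[0.0664, -0.0321, 0, 0, 0, 0.358, 0.05]
[0.0785, -0.0323, 0, 0, 0, 0.415, 0.05]
[0.0895, -0.0312, 0, 0, 0, 0.468, 0.05]
[0.0961, -0.0299, 0, 0, 0, 0.5, 0.05]
```

Emit:
{"method": "jog_arm", "body": {
  "commands": [
    [0.0035, -0.0035, 0, 0, 0, 0.024, 0.05],
    [0.011, -0.01, 0, 0, 0, 0.072, 0.05],
    [0.021, -0.017, 0, 0, 0, 0.129, 0.05],
    [0.0315, -0.023, 0, 0, 0, 0.186, 0.05],
    [0.043, -0.0275, 0, 0, 0, 0.244, 0.05],
    [0.0545, -0.0305, 0, 0, 0, 0.301, 0.05],
    [0.0665, -0.032, 0, 0, 0, 0.358, 0.05],
    [0.0785, -0.0325, 0, 0, 0, 0.415, 0.05],
    [0.0895, -0.031, 0, 0, 0, 0.468, 0.05],
    [0.096, -0.03, 0, 0, 0, 0.5, 0.05]
  ],
  "grip_force": 20
}}

```text
clock: 41.55
eef_pos: [602.9, -233.4, 77.7]
eef_rot: [-3.141, -0.001, 1.792]
wrist_force: [-14.8, 2.4, 9.3]
finger_gap: 13.8
```

```bash
python3 - <<'E'
from h import *
s=manip.read_state();print(s['clock'],s['eef_pos'],s['eef_rot'],s['finger_gap'],s['wrist_force'])
d=grab('wrist','w19');grab('scene','s19');crop('s19',210,130,340,240,4.5,'s19c')
E
```

```text
41.55 [ 602.94494345 -233.43597594   77.69148279] [-3.14051471e+00 -8.00093331e-04  1.79185087e+00] 13.835167898825782 [-14.83745078   2.39700407   9.27064501]
```

View pics/w19.png

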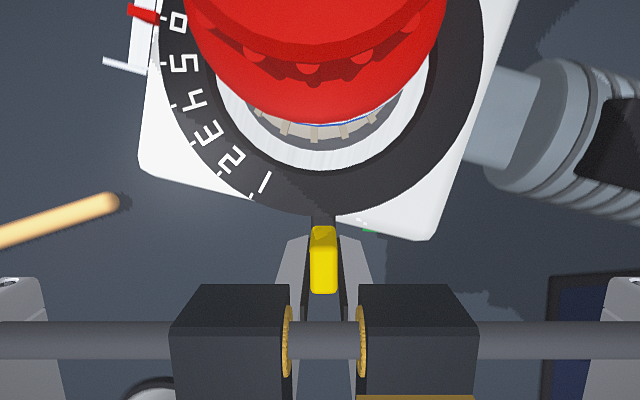

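View pics/s19c.png

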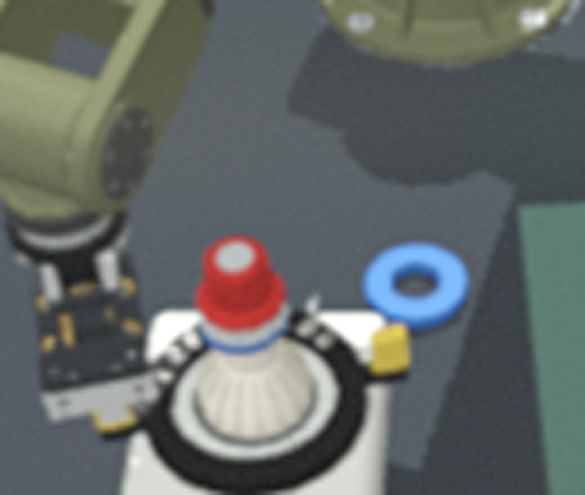

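The "6" figure is at the index. I'll open, let it settle, rise clear and look.

Emit:
{"method": "jog_arm", "body": {
  "commands": [
    [0, 0, 0, 0, 0, 0, 0.05],
    [0, 0, 0, 0, 0, 0, 0.4],
    [0, 0, 0, 0, 0, 0, 0.45],
    [0, 0, 0, 0, 0, 0, 0.45],
    [0, 0, 0.005, 0, 0, 0, 0.45],
    [0, 0, 0.03, 0, 0, 0, 0.45],
    [0, 0, 0.07, 0, 0, 0, 0.45],
    [0, 0, 0.12, 0, 0, 0, 0.45],
    [-0.005, -0.005, 0.16, 0, 0, 0, 0.45],
    [-0.01, -0.01, 0.18, 0, 0, 0, 0.45]
  ]
}}

```text
clock: 42.9
eef_pos: [593.2, -244.1, 260.4]
eef_rot: [3.139, 0.002, 1.788]
wrist_force: [-0.3, 0.7, -0.4]
finger_gap: 42.3
```

```bash
python3 - <<'E'
from h import *
s=manip.read_state();print(s['clock'],s['eef_pos'],s['eef_rot'],s['finger_gap'],s['wrist_force'])
d=grab('wrist','w20');grab('scene','s20');crop('s20',210,130,340,240,4.5,'s20c');grab('top','t20')
d=load('w20');
for j in (1.309-.2618,1.309,1.309+.2618):
    a=-2.618+j-.03; print(j,proj(d,[[581.2+100*np.cos(a),-135.7+100*np.sin(a),126]]))
E
```

```text
42.9 [ 593.22818532 -244.12507015  260.41906581] [3.13888787e+00 2.16350970e-03 1.78839649e+00] 42.30771000790397 [-0.26128481  0.68785847 -0.36598146]
1.0472 [[308.64671785 177.03995392]]
1.309 [[335.0444479  180.08014046]]
1.5708 [[361.40725379 176.28067805]]
```

View pics/w20.png

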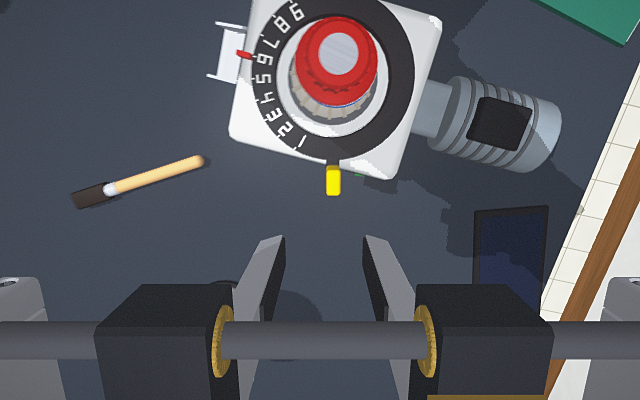

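View pics/s20c.png

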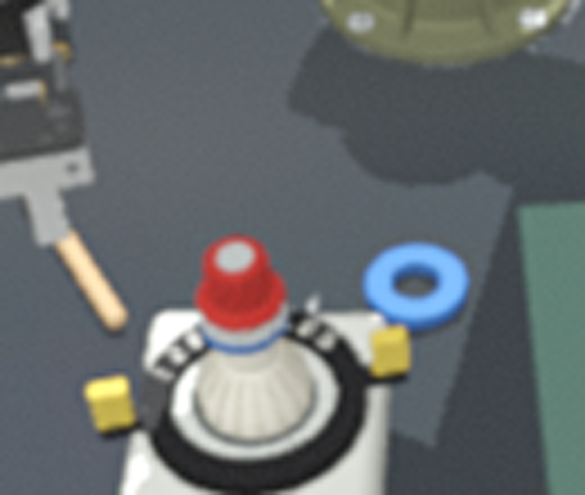

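View pics/t20.png

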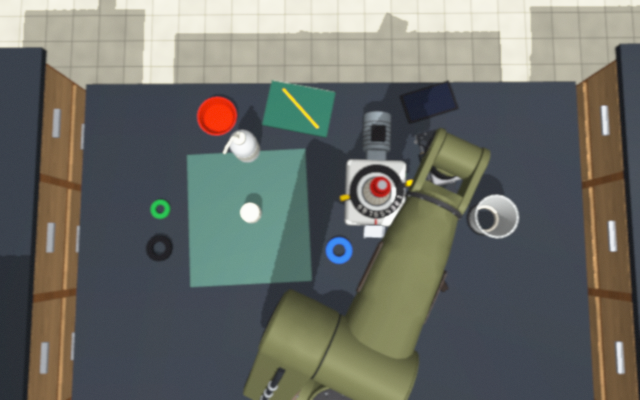

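```bash
python3 - <<'E'
from h import *
crop('w20',215,0,430,200,3.5,'w20c')
d=load('s20'); s=5;box=(220,160,320,260)
im=cv2.resize(d['pixels'][box[1]:box[3],box[0]:box[2]],None,fx=s,fy=s,interpolation=cv2.INTER_CUBIC)
a=np.linspace(0,2*np.pi,300)
for z,r,c in ((231,18,(255,0,0)),(189,30,(0,255,0)),(176,30,(255,0,255)),(245,18,(0,255,255))):
    for u,v in proj(d,np.c_[581.2+r*np.cos(a),-135.7+r*np.sin(a),0*a+z]): cv2.circle(im,(int((u-box[0]+.5)*s),int((v-box[1]+.5)*s)),0,c,-1)
cv2.imwrite('pics/o20.png',im)
E
```

```text
(no output)
```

View pics/w20c.png

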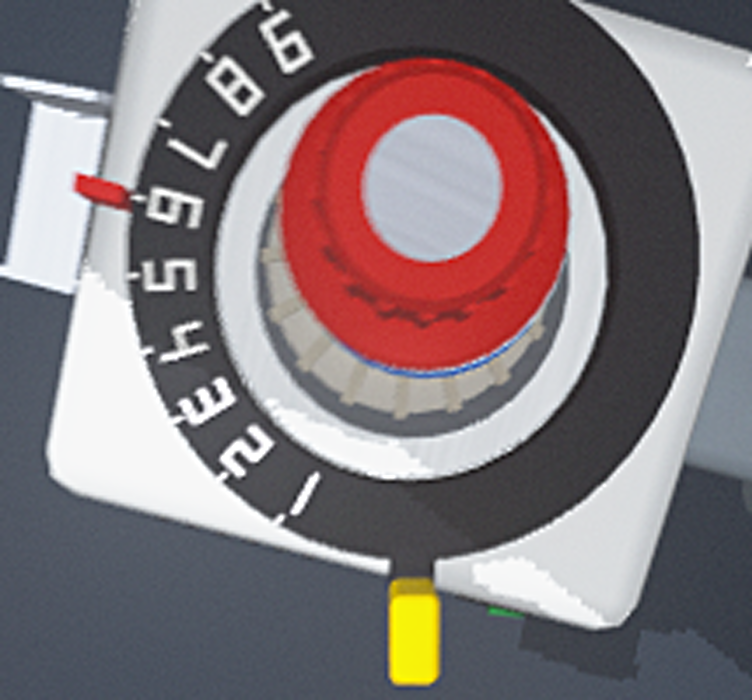

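View pics/o20.png

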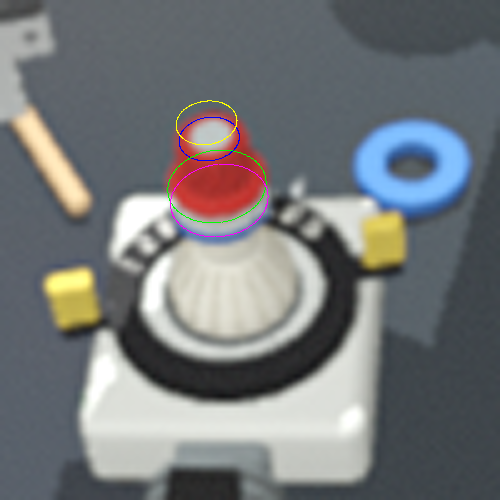

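The red mark points at "6", and the knob's top fits the 231 mm circle with no gap at the bearing. The arm is clear of everything. Handing in.

```bash
python3 - <<'E'
from h import *
s=manip.read_state();print(s['clock'],s['wrist_force'],s['qd'].round(3))
print(manip.sign_off())
E
```

```text
43.05 [-0.49805388 -0.02065785 -1.12205267] [ 0.009  0.029  0.038 -0.    -0.014  0.002]
the job is handed in; nothing more can be done
None
```

The mill is back together and handed in at 43 s of the 72 s allowed. The burr, small blue spacer, bearing and knob are on the shaft in that order, and the collar is set to 6.

**Burr and spacer:** I lowered the burr under grip at about 80–100 mm/s until it rested on its seat. The spacer I released from 1–2 mm above its place.

**Bearing and knob:** The bearing went on the same way as the spacer. The knob was pressed with 22 N at the end, to within about 0.3 mm of its home height by the arm's own reading. In the last scene picture its top fits the 231 mm home height, with no gap above the bearing. I did not feel the click itself in the force readings.

**Collar:** I gripped one lug and turned it 60° round the shaft. After letting go, the red mark points at the 6, and the lug position gives about 1.30 rad against the 1.309 wanted.

**Other things in the scene:** The jar, wash bottle, hopper and brush look where they were in the last top picture, though the arm partly hid the brush and hopper. I judged that by eye and did not measure it. The hand is clear of everything.

**What went wrong or disagreed:**
- **First burr grips:** The first two closed on or above the neck's top edge. The real fingertips sit about 20–25 mm higher than the reported tool point, so I corrected for that. The burr did not visibly move.
- **Cut-short move:** One fast move was cut short by the speed limit and left the tool about 8 mm off. I corrected it from the wrist picture.
- **Shaft tip height:** One scene-camera reading of the shaft tip was about 5 mm off from the top view. I put that down to picking the wrong height on the dome.

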